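Make up the torch point

TASK

Make up the torch point on the packing desk: take the two-section tray by its centre grip, turn it so that the end with the round battery cells faces down over the open tub when you tip it, and tip only those cells into the tub; then set the tray, with the matchboxes still in their section, flat back on the middle of the round cork mat. Also snap every torch on the desk sideways, fully home, into a place of its own in the row of spring clips, lens at either end. Leave the tin, the jar and the carton alone.

Things in the scene. Friction and masses are not known exactly. Their poses are not given: they have to be found in the camera images.
- tray: grey two-section tray, 176 x 78 mm, 300 g empty, floor 4 mm thick; origin at the centre of its underside, x along its length, z up. A 4 mm divider at x = 0 parts the +x section (round cells at the start) from the -x section (matchboxes), so things there lean on the divider and stay when the +x end is tipped down. Long walls 42 mm high
- tray_grip (a point): point on the tray's black grip block, 78 mm above the tray's underside, axes as the tray's; the block stands on the divider, 16 mm thick along x, 64 mm long along y, from 57 to 95 mm above the underside
- tray_lip (a point): middle of the tray's +x lip, 88 mm along x and 20 mm above the underside. Each end of the floor is flat for 58 mm from the divider, then a ramp rises at 28 degrees to the lip: cells roll out over the lip when that end is tipped down well over 28 degrees (45 to 50 is good)
- mat: round cork mat, 190 mm across, 4 mm thick, fixed to the desk, origin at the centre of its underside; the tray starts on it
- tub: open clear-plastic tub, 180 x 180 mm, 50 mm high, walls and floor 4 mm, fixed; origin at the centre of its underside, x and y along its sides
- strip: fixed board, 130 (x) by 276 (y) by 12 mm thick, origin at the centre of its underside; four torch places in a row along y, 75 mm apart. A torch lies along x and is pushed straight down, 15 to 20 N, into two spring clips, 16 mm wide, 34 mm either side of the place along x (52 mm free between for fingers). Barrel axis meets the lips at about 62 mm above the desk, is home at 40; jaws 61 mm high
- place1 (a point): place 1, counted from the -y end, of the clip strip: the point where the middle of a torch's barrel axis lies when fully snapped in, 40 mm above the desk
- place2 (a point): place 2, counted from the -y end, of the clip strip: the point where the middle of a torch's barrel axis lies when fully snapped in, 40 mm above the desk
- place3 (a point): place 3, counted from the -y end, of the clip strip: the point where the middle of a torch's barrel axis lies when fully snapped in, 40 mm above the desk
- place4 (a point): place 4, counted from the -y end, of the clip strip: the point where the middle of a torch's barrel axis lies when fully snapped in, 40 mm above the desk
- torch1: work torch lying on the desk: aluminium barrel 26 mm across, 100 mm of it free between two black rubber ends, each 40 x 40 mm square: the lens head 28 mm long, the tail 12 mm; 140 mm overall, 160 g. Origin at the middle of the free barrel, on its axis (20 mm above the desk when lying flat); x runs along the barrel towards the lens. May be absent
- torch2: work torch lying on the desk: aluminium barrel 26 mm across, 100 mm of it free between two black rubber ends, each 40 x 40 mm square: the lens head 28 mm long, the tail 12 mm; 140 mm overall, 160 g. Origin at the middle of the free barrel, on its axis (20 mm above the desk when lying flat); x runs along the barrel towards the lens. May be absent
- torch3: work torch lying on the desk: aluminium barrel 26 mm across, 100 mm of it free between two black rubber ends, each 40 x 40 mm square: the lens head 28 mm long, the tail 12 mm; 140 mm overall, 160 g. Origin at the middle of the free barrel, on its axis (20 mm above the desk when lying flat); x runs along the barrel towards the lens. May be absent
- torch4: work torch lying on the desk: aluminium barrel 26 mm across, 100 mm of it free between two black rubber ends, each 40 x 40 mm square: the lens head 28 mm long, the tail 12 mm; 140 mm overall, 160 g. Origin at the middle of the free barrel, on its axis (20 mm above the desk when lying flat); x runs along the barrel towards the lens. May be absent
- cell1: round battery cell, 33 mm across, 61 mm long, about 100 g, origin at its centre, y along its axis; starts lying in the +x section of the tray with its axis along the divider. May be absent
- cell2: round battery cell, 33 mm across, 61 mm long, about 100 g, origin at its centre, y along its axis; starts lying in the +x section of the tray with its axis along the divider. May be absent
- matches1: flat matchbox, 46 x 62 x 18 mm, 30 g, origin at the centre of its underside; starts in the -x section of the tray, the lower of the two
- matches2: flat matchbox, 46 x 62 x 18 mm, 30 g, origin at the centre of its underside; starts in the -x section of the tray, on top of the other
- tin: short food tin, 74 mm across, 60 mm high, origin at the centre of its underside; to be left alone
- jar: jar, 68 mm across, 70 mm high, origin at the centre of its underside; to be left alone
- carton: closed cardboard carton, 50 x 130 x 50 mm, origin at the centre of its underside; to be left alone
Things that resemble listed ones, but are neither listed nor needed, are in the scene too. What is shaped like the torch4 but green or purple is not meant.

How it is judged:
By the outcome, as a careful person would: the job done as asked, in the order asked, and still so for the second after the job is handed in, with the robot touching nothing.
Of torch1, torch2, torch3, torch4 only 3 to 4 are there at a start; the rules pass over those that are not, and their reading is None.
Of cell1, cell2 only 1 to 2 are there at a start; the rules pass over those that are not, and their reading is None.
At some moment in a run one of torch1, torch2, torch3, torch4 may be knocked a few centimetres aside while the robot is not near it.
It also fails if it takes over 210 s, if anything falls off the work surface, if the arm or the gripper's body presses on something with over 40 N, if the wrist force passes 120 N, or if a joint passes its speed limit or range.

ROBOT

A 7-joint arm with a two-finger parallel gripper is mounted at the origin on the work surface. World frame = base frame: x ahead of the robot, y to its left, z up, the work surface at z = 0. Lengths are in m, angles in rad, forces in N, time in s.
With the tool pointing down it reaches from about 0.425 to 0.875 m from the base axis. Payload 8.4 kg.
Tool frame: the origin (TCP) lies midway between the tips of the shut fingers; the grasp point (between the pads) lies 19 mm behind it; z points along the fingers, y is the line along which they close (so a half turn about z gives the same grasp; the last joint's range is limited). The gripper opens to 87 mm and grips with 3 to 60 N. Pads are 19 mm wide; open, the fingers measure 117 mm over their backs; the gripper's body (75 mm by 190 mm) begins 51 mm behind the grasp point.
Start: joints at [1.204, 0.333, 0.04, 1.465, -0.013, 1.343, -0.059], TCP at [0.172, -0.627, 0.223] pointing down, gripper open.
Joint ranges: [-2.58, 2.58], [-0.38, 2.09], [-1.3, 1.39], [0.25, 2.4], [-1.5, 4.64], [0.08, 2.09], [-2.65, 2.65]. Speed limits (rad/s): [2.22, 2.22, 2.79, 2.79, 3.14, 3.14, 3.14].

INTERFACE

Orientations are given as a unit quaternion [x, y, z, w].
In Python, from station import observe, read_camera, calibration, job_done gives the robot as it stands. The module is installed in compiled form; this text tells all that it offers.
- The arm moves only by the tool send_rows, never from a script. Its argument "steps" is a list of rows, each a list of 7 numbers: the shift along the world's x, y, z in mm, then the turn, a rotation vector about the world's x, y, z in rad, then the closure, from -1 (fully open) to 1 (shut). In form: [[tx, ty, tz, rx, ry, rz, gripper], ...]. A call has exactly 5 rows; each row is the pose to reach, as a shift and turn from the pose commanded when the call began; what a row does not reach only later rows make up. A row lasts 1/10 s, in which the tool goes at most 50 mm and 8.59 degrees, less where a joint would pass 70% of its speed; a pose out of reach is approached as far as the arm can. A call with a gripper value outside its range is refused whole. The fingers move at their own pace and stop on an object; "force" is the grip in N (left out, the last holds). Time passes only in rows, so rows that repeat a pose let the fingers close, or fill a call up. It gives the time, the measured TCP pose, the force, the opening and the grip force at its end, in the units of the state.
- observe(): the state, without advancing time (a new reading comes with each control period).
- read_camera(name): name is "side" or "top"; returns (picture, depth): 384x512x3 uint8, red, green, blue; 384x512 float32, m along the optical axis (not along the pixel's ray), 0 where there is no reading.
- calibration(name): a dict with "K" (3x3 intrinsics, pixels), "k1" (the pictures are not rectified: a ray, as slopes to the right and down, at radius r is drawn at 1 + k1 r^2 times it, then the intrinsics apply), "extrinsics" (4x4, takes a point from world to camera coordinates). Camera axes: x right, y up, looking along -z (the intrinsics and any distortion apply to the point x, -y, -z); pixel columns grow to the right and rows downward; lengths in m; the calibration is good to about 2 mm. A picture is of the moment at which its call begins. calibration takes no time and is no camera call.
- job_done(): hands the job in; it is judged then, once.
The state is a dict: "t": time; "qpos": joint angles; "qvel": joint speeds; "joint_efforts": joint torques, N m; "tool_pos": TCP position; "ee_rot": TCP orientation; "force": force on the tool from outside, world axes, zero at the start; "ft_torque": the same for the moment, N m; "width": finger opening in m; "gripper_force": force on a finger pad.
Only numpy, scipy, OpenCV 4.12 (cv2) and the standard library are available. Lean on these libraries where they do the work, as an engineer would, in place of code of your own. Each camera call takes 0.05 s, during which the arm holds its last target. There are 200 camera calls.

## Working session

There is one attempt and no reset: what is moved stays moved. The work goes in short steps, Python scripts to look and compute and a tool call to move; the robot and the scene stay as the last step left them, time stands still between calls to the robot, and variables do not carry over. Pictures are saved under pics/ and viewed, at most 14 in all, crops included, and the job is handed in when it is done.

Besides the shell and the picture viewer there is one more tool, called after ">>>" as name(argument=value, ...), one argument or row to a line, values as JSON. send_rows: Moves the arm, as the interface text tells. Its arguments: {"type":"object","properties":{"steps":{"type":"array","items":{"type":"array","items":{"type":"number"}}},"force":{"type":"number"}},"required":["steps"]}

```bash
mkdir -p pics
cat > h.py <<'E'
import numpy as np, cv2
from station import observe, read_camera, calibration, job_done
def cam(n):
    p,d=read_camera(n); return p,d,calibration(n)
def world(c,d,u,v,depth=None):
    K=np.array(c["K"]);E=np.array(c["extrinsics"]);k=c["k1"]
    u=np.atleast_1d(np.array(u,float));v=np.atleast_1d(np.array(v,float))
    z=d[v.astype(int),u.astype(int)] if depth is None else depth
    xd=(u-K[0,2])/K[0,0];yd=(v-K[1,2])/K[1,1];x,y=xd.copy(),yd.copy()
    for _ in range(20):
        f=1+k*(x*x+y*y);x,y=xd/f,yd/f
    P=np.stack([x*z,-y*z,-z+0*x,np.ones_like(x)],-1)
    W=(np.linalg.inv(E)@P.T).T[:,:3]; W[(z+0*x)==0]=np.nan
    return W
def cloud(c,d):
    v,u=np.mgrid[:384,:512]; return world(c,d,u.ravel(),v.ravel()).reshape(384,512,3)
def save(p,name,box=None,s=1.5):
    if box: p=p[box[1]:box[3],box[0]:box[2]]
    cv2.imwrite("pics/"+name,cv2.resize(p[:,:,::-1],None,fx=s,fy=s,interpolation=cv2.INTER_CUBIC))
E
python3 - <<'E'
from h import *
for n in("top","side"):
    p,d,c=cam(n); np.savez("pics/%s0.npz"%n,p=p,d=d); save(p,n+"0.png")
    print(n,c["k1"],np.round(np.linalg.inv(c["extrinsics"]),2).tolist())
print(observe())
E
```

```text
top -0.10456554711505069 [[0.03, 0.98, -0.18, 0.32], [-1.0, 0.03, -0.01, -0.02], [-0.0, 0.18, 0.98, 1.13], [0.0, 0.0, 0.0, 1.0]]
side -0.14862030703640983 [[1.0, 0.04, -0.05, 0.43], [-0.07, 0.67, -0.74, -1.1], [0.0, 0.74, 0.67, 1.1], [0.0, 0.0, 0.0, 1.0]]
{'t': 0.1, 'qpos': array([ 1.20376465,  0.33380912,  0.03989161,  1.46619137, -0.01336576,
        1.34328989, -0.05851937]), 'qvel': array([ 0.00037858, -0.00122391, -0.00014922, -0.00335554,  0.0005767 ,
       -0.00042077, -0.001167  ]), 'joint_efforts': array([ 3.31601797e-03, -6.57813048e+01,  1.33980241e+00, -4.04706717e+01,
       -5.96218952e-02,  4.10219387e-02,  6.53097186e-05]), 'tool_pos': array([ 0.17185646, -0.62642968,  0.22176441]), 'ee_rot': array([ 9.91049392e-01,  1.33493785e-01, -1.61493281e-04, -6.97764835e-04]), 'force': array([ 0.61852163, -0.16717756, -0.3197668 ]), 'ft_torque': array([ 0.03122891, -0.01087101,  0.00720463]), 'gripper_force': 0.0, 'width': 0.08712035272749573}
```

View pics/top0.png

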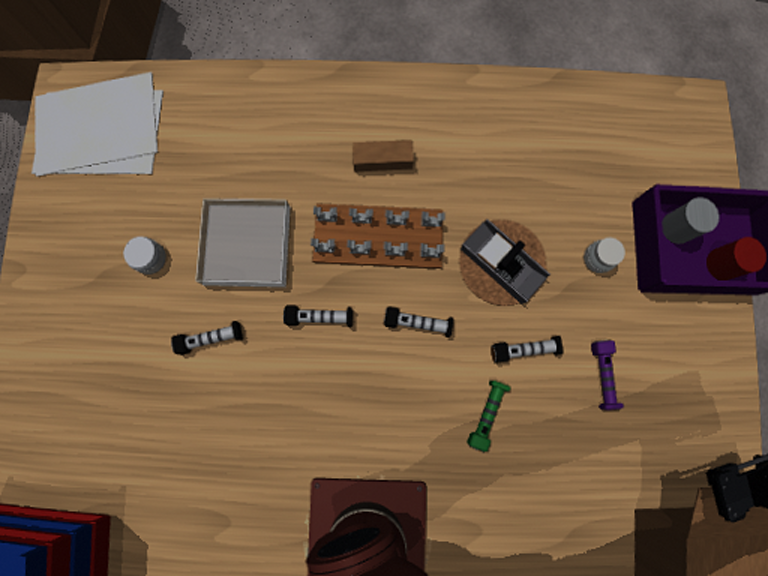

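View pics/side0.png

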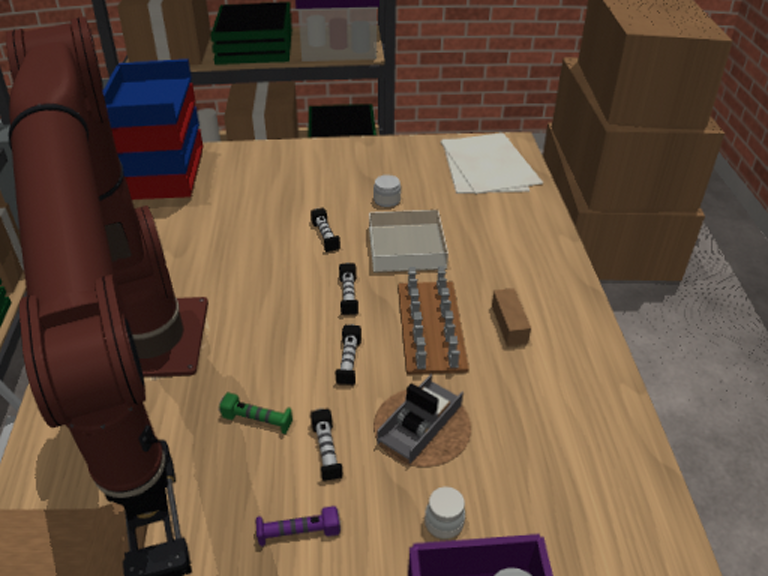

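Top picture (1.5x px): white torches with black ends at (208,338), (319,317), (420,321), (528,349). The lookalikes are green at (489,415) and purple at (606,376), and I won't use them. The tray is on the mat at (505,261), the tub at (246,244) and the strip at (380,236). Next I'll take a close crop and measure.

```bash
cat > meas.py <<'E'
from h import *
def objs(p,d,c,zmin=.012,zmax=.3):
    W=cloud(c,d); m=(np.nan_to_num(W[...,2])>zmin)&(W[...,2]<zmax)&(W[...,0]>.2)&(W[...,0]<.95)&(abs(W[...,1])<.65)
    n,l,s,_=cv2.connectedComponentsWithStats(m.astype(np.uint8))
    for i in range(1,n):
        if s[i,4]<40: continue
        Q=W[l==i]; r=cv2.minAreaRect((Q[:,:2]*1000).astype(np.float32))
        col=p[l==i].mean(0).astype(int)
        px=(s[i,0]+s[i,2]/2,s[i,1]+s[i,3]/2)
        print("px",px,"n",s[i,4],"rect",np.round(r[0],1),np.round(r[1],1),round(r[2],1),"zmax",np.round(np.percentile(Q[:,2],[50,98])*1000,1),col)
E
python3 - <<'E'
from meas import *
f=np.load("pics/top0.npz");c=calibration("top");p,d=f["p"],f["d"]
objs(p,d,c)
W=cloud(c,d); print("table z",np.nanmedian(W[250:260,100:200,2]))
s=np.load("pics/side0.npz")["p"]
a=cv2.resize(p[135:215,295:380],(425,400),interpolation=cv2.INTER_CUBIC)
b=cv2.resize(s[245:315,245:320],(375,400),interpolation=cv2.INTER_CUBIC)
save(np.hstack([a,b]),"crop1.png",s=1)
E
```

```text
px (np.float64(255.5), np.float64(103.0)) n 723 rect [793.9 -11.4] [ 51.4 129.9] 4.4 zmax [49.6 54.3] [90 63 41]
px (np.float64(443.5), np.float64(159.0)) n 1927 rect [ 618.8 -609.8] [214.5  80.3] 0.1 zmax [ 72.6 112.5] [28 14 35]
px (np.float64(161.5), np.float64(161.5)) n 906 rect [592.4 278.2] [182.1 182.7] 0.4 zmax [39.5 53.8] [100  94  88]
px (np.float64(252.0), np.float64(157.5)) n 2457 rect [619.8  -7.2] [275.6 130.4] 88.7 zmax [15.  62.7] [94 70 53]
px (np.float64(336.5), np.float64(174.0)) n 1369 rect [ 567.1 -272.9] [182.4  80.9] 48.7 zmax [ 40.5 101. ] [64 62 63]
px (np.float64(96.0), np.float64(170.5)) n 509 rect [557.1 486.7] [70.1 69.1] 39.9 zmax [59.6 65. ] [122 123 127]
px (np.float64(403.5), np.float64(170.5)) n 465 rect [ 583.6 -481.6] [63.5 60.1] 64.8 zmax [67.8 73.8] [120 120 117]
px (np.float64(212.5), np.float64(210.5)) n 453 rect [441.  111.9] [ 40.3 141.8] 0.3 zmax [34.2 43.2] [65 65 66]
px (np.float64(279.5), np.float64(214.5)) n 452 rect [435.1 -94.8] [142.1  40.3] 81.7 zmax [34.1 42.9] [67 67 67]
px (np.float64(137.5), np.float64(225.0)) n 456 rect [387.2 342.9] [ 39.6 141.6] 14.6 zmax [33.1 43.7] [62 61 62]
px (np.float64(352.0), np.float64(233.0)) n 464 rect [ 383.1 -318.2] [ 40.2 142.1] 8.3 zmax [33.3 42.8] [63 63 63]
px (np.float64(405.5), np.float64(250.0)) n 495 rect [ 334.8 -486.6] [143.2  39.3] 6.5 zmax [32.8 42.7] [51 26 65]
px (np.float64(327.0), np.float64(274.0)) n 415 rect [ 254.6 -241.3] [ 39.  130.1] 69.4 zmax [32.5 42.3] [29 63 33]
table z 0.0007708909821303456
```

View pics/crop1.png

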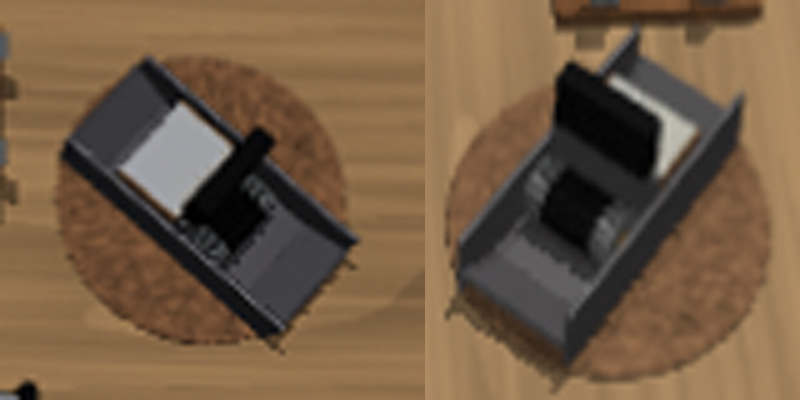

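The left crop shows the tray on the mat: one dark cell at crop (240,215), beside the divider on its lower-right side, and the white matchbox at (175,160). So tray +x points to world −x,−y. Next I'll refine the grip, mat, strip and torch lens ends.

Run:
```python
from h import *
f=np.load("pics/top0.npz");c=calibration("top");p,d=f["p"],f["d"]
W=cloud(c,d)
R=np.zeros((384,512),bool);R[130:220,290:385]=1
def rect(m,t): 
    r=cv2.minAreaRect((W[m][:,:2]*1000).astype(np.float32)); print(t,m.sum(),np.round(r[0],1),np.round(r[1],1),round(r[2],2),"z",W[m][:,2].mean().round(4))
rect(R&(W[...,2]>.085),"grip")
rect(R&(W[...,2]>.038)&(W[...,2]<.05),"walls")
hsv=cv2.cvtColor(p,cv2.COLOR_RGB2HSV)
# mat: fit circle on cork/desk boundary via brightness difference
print(hsv[150,330-18],hsv[195,325],hsv[206,320],hsv[140,350])
m=R&(hsv[...,0]<14)&(hsv[...,1]>90)&(W[...,2]<.012)
pts=W[m][:,:2]*1000; print(m.sum(),cv2.minEnclosingCircle(pts.astype(np.float32)), np.percentile(pts,[0.5,99.5],axis=0))
S=np.zeros_like(R);S[125:190,195:305]=1
m=S&(W[...,2]>.045); n,l,s,_=cv2.connectedComponentsWithStats(m.astype(np.uint8))
for i in range(1,n):
    if s[i,4]>5:print(s[i,4],np.round(((W[l==i].max(0)+W[l==i].min(0))/2)*1000,1))
# torch widths at ends
for nme,px in dict(t1=(212,210),t2=(279,214),t3=(137,225),t4=(352,233)).items():
    b=p[px[1]-15:px[1]+16,px[0]-28:px[0]+29]; 
    try: T=np.hstack([T,cv2.resize(b,(190,103))])
    except NameError: T=cv2.resize(b,(190,103))
save(T,"t.png",s=1)
```

```text
grip 121 [ 566.8 -272.6] [16.  64.2] 48.6 z 0.0994
walls 644 [ 551.5 -248.9] [238.6 218.8] 7.2 z 0.0442
[ 16 121 133] [ 13 139 101] [ 16 119 143] [ 16 120 153]
1013 ((591.6818237304688, -237.331298828125), 137.18099975585938) [[ 477.42412411 -366.47537751]
 [ 662.14551363 -129.48878824]]
30 [656.9 122.   57.5]
26 [657.5  87.8  57.7]
29 [655.1  47.1  56.3]
29 [654.6  12.9  55.3]
28 [654.  -27.6  58.6]
31 [653.5 -61.7  59.3]
23 [ 653.2 -103.7   58. ]
29 [ 651.  -136.3   56.2]
33 [588.4 123.5  56.8]
27 [588.5  90.7  57. ]
28 [587.   47.6  57.1]
31 [586.8  13.9  54.6]
28 [585.8 -26.1  58.4]
28 [584.4 -59.8  56.6]
28 [ 583.5 -102.8   59.4]
32 [ 582.6 -135.2   55.4]
```

View pics/t.png

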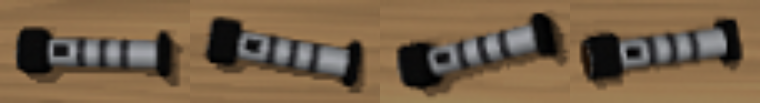

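All four lens ends are on the left (+y). The grip top sits at (566.8, −272.6), z 99 mm, as it should. Moving over the tray.

>>> send_rows(
  steps=[
    [26,24,0,0,0,0.143,-1],
    [53,47,0,0,0,0.287,-1],
    [79,71,0,0,0,0.43,-1],
    [105,94,0,0,0,0.574,-1],
    [132,118,0,0,0,0.717,-1],
  ],
  force=50,
)

```text
t: 0.6
tool_pos: [0.3046, -0.5077, 0.2222]
ee_rot: [0.88, 0.475, -0.0, -0.0]
force: [-0.1, 0.0, 0.1]
width: 0.0876
gripper_force: 0.0
```

>>> send_rows(
  steps=[
    [26,24,0,0,0,0.143,-1],
    [53,47,0,0,0,0.287,-1],
    [79,71,0,0,0,0.43,-1],
    [105,94,0,0,0,0.574,-1],
    [132,118,0,0,0,0.717,-1],
  ],
)

```text
t: 1.1
tool_pos: [0.4366, -0.3898, 0.2223]
ee_rot: [0.657, 0.754, -0.0, -0.0]
force: [0.4, -0.1, 0.1]
width: 0.0871
gripper_force: 0.0
```

>>> send_rows(
  steps=[
    [26,24,0,0,0,0.143,-1],
    [53,47,0,0,0,0.287,-1],
    [79,71,0,0,0,0.43,-1],
    [105,94,0,0,0,0.574,-1],
    [131,118,0,0,0,0.717,-1],
  ],
)

```text
t: 1.6
tool_pos: [0.5676, -0.2719, 0.2222]
ee_rot: [0.351, 0.936, -0.0, -0.0]
force: [0.1, -0.4, -0.2]
width: 0.087
gripper_force: 0.0
```

```bash
cat > st.py <<'E'
from h import *
from scipy.spatial.transform import Rotation as R
o=observe(); r=R.from_quat(o["ee_rot"]).as_matrix()
print("t",round(o["t"],2),"tcp",np.round(o["tool_pos"]*1000,1),"yang",np.round(np.degrees(np.arctan2(r[1,1],r[0,1])),2),"tilt z",np.round(r[:,2],4),"q",np.round(o["qpos"],2),"F",np.round(o["force"],1),"w",round(o["width"]*1000,1),"g",round(o["gripper_force"],1))
E
python3 st.py
```

```text
t 1.6 tcp [ 567.6 -271.9  222.2] yang 48.9 tilt z [-6.e-04  1.e-04 -1.e+00] q [ 0.77  0.34 -0.5   1.5   0.16  1.35  1.11] F [ 0.1 -0.4 -0.2] w 87.0 g 0.0
```

>>> send_rows(
  steps=[
    [-1,-1,-35,0,0,0,-1],
    [-1,-1,-75,0,0,0,-1],
    [-1,-1,-115,0,0,0,-1],
    [-1,-1,-145,0,0,0,-1],
    [-1,-1,-158,0,0,0,-1],
  ],
)

```text
t: 2.1
tool_pos: [0.5639, -0.273, 0.0609]
ee_rot: [0.354, 0.935, 0.0, -0.003]
force: [-1.3, 0.3, 0.8]
width: 0.0874
gripper_force: 0.0
```

>>> send_rows(
  steps=[
    [0,0,0,0,0,0,1],
    [0,0,0,0,0,0,1],
    [0,0,0,0,0,0,1],
    [0,0,0,0,0,0,1],
    [0,0,0,0,0,0,1],
  ],
  force=50,
)

```text
t: 2.6
tool_pos: [0.5665, -0.2741, 0.0657]
ee_rot: [0.354, 0.935, -0.0, 0.001]
force: [-0.5, 0.2, -0.1]
width: 0.0545
gripper_force: 0.0
```

>>> send_rows(
  steps=[
    [0,0,10,0,0,0,1],
    [0,0,30,0,0,0,1],
    [0,0,55,0,0,0,1],
    [0,0,85,0,0,0,1],
    [0,0,105,0,0,0,1],
  ],
)

```text
t: 3.1
tool_pos: [0.5667, -0.2739, 0.1728]
ee_rot: [0.354, 0.935, -0.0, 0.001]
force: [-0.3, -0.6, 1.1]
width: 0.015
gripper_force: 0.0
```

```bash
python3 st.py
python3 - <<'E'
from h import *
p,d,c=cam("top"); np.savez("pics/top1.npz",p=p,d=d)
q,_,_=cam("side")
save(np.hstack([p[120:230,270:400],q[190:300,230:360]]),"lift.png",s=3)
E
```

```text
t 3.1 tcp [ 566.7 -273.9  172.8] yang 48.59 tilt z [ 0.0024 -0.0012 -1.    ] q [ 0.77  0.36 -0.5   1.56  0.18  1.26  1.09] F [-0.3 -0.6  1.1] w 15.0 g 0.0
```

View pics/lift.png

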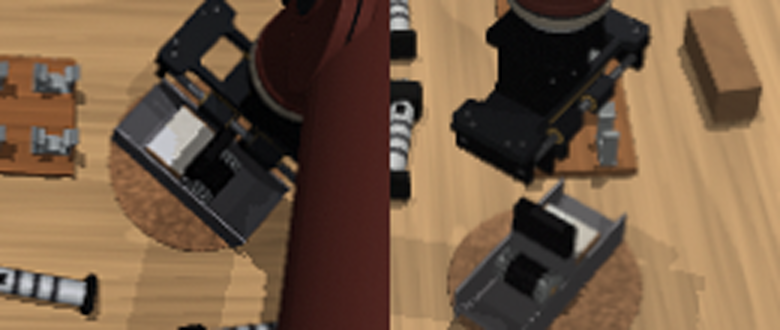

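The lift picture shows the tray still on the mat: the fingers need about 1.1 s to close, and I lifted too early. Nothing was disturbed. I'll reopen them and go down again.

>>> send_rows(
  steps=[
    [0,1,0,0,0,0,-1],
    [0,1,0,0,0,0,-1],
    [0,1,0,0,0,0,-1],
    [0,1,0,0,0,0,-1],
    [0,1,0,0,0,0,-1],
  ],
)

```text
t: 3.7
tool_pos: [0.5658, -0.2727, 0.169]
ee_rot: [0.354, 0.935, 0.0, -0.0]
force: [0.0, -0.3, 0.2]
width: 0.0391
gripper_force: 0.0
```

>>> send_rows(
  steps=[
    [0,0,0,0,0,0,-1],
    [0,0,0,0,0,0,-1],
    [0,0,-10,0,0,0,-1],
    [0,0,-30,0,0,0,-1],
    [0,0,-55,0,0,0,-1],
  ],
)

```text
t: 4.2
tool_pos: [0.5664, -0.273, 0.1141]
ee_rot: [0.354, 0.935, -0.0, 0.001]
force: [0.2, -0.6, -0.1]
width: 0.0789
gripper_force: 0.0
```

>>> send_rows(
  steps=[
    [0,0,-20,0,0,0,-1],
    [0,0,-35,0,0,0,-1],
    [0,0,-45,0,0,0,-1],
    [0,0,-52,0,0,0,-1],
    [0,0,-53,0,0,0,-1],
  ],
)

```text
t: 4.7
tool_pos: [0.5658, -0.2727, 0.0609]
ee_rot: [0.354, 0.935, 0.0, -0.0]
force: [0.5, -0.4, -0.3]
width: 0.0873
gripper_force: 0.0
```

>>> send_rows(
  steps=[
    [0,0,0,0,0,0,1],
    [0,0,0,0,0,0,1],
    [0,0,0,0,0,0,1],
    [0,0,0,0,0,0,1],
    [0,0,0,0,0,0,1],
  ],
  force=50,
)

```text
t: 5.2
tool_pos: [0.5661, -0.2729, 0.0618]
ee_rot: [0.354, 0.935, -0.0, 0.0]
force: [0.4, 0.4, 1.2]
width: 0.055
gripper_force: 0.0
```

>>> send_rows(
  steps=[
    [0,0,0,0,0,0,1],
    [0,0,0,0,0,0,1],
    [0,0,0,0,0,0,1],
    [0,0,0,0,0,0,1],
    [0,0,0,0,0,0,1],
  ],
)

```text
t: 5.7
tool_pos: [0.5661, -0.2726, 0.0616]
ee_rot: [0.354, 0.935, 0.0, 0.0]
force: [-0.6, -0.9, -0.9]
width: 0.0158
gripper_force: 50.0
```

>>> send_rows(
  steps=[
    [0,0,0,0,0,0,1],
    [0,0,0,0,0,0,1],
    [0,0,0,0,0,0,1],
    [0,0,0,0,0,0,1],
    [0,0,0,0,0,0,1],
  ],
)

```text
t: 6.2
tool_pos: [0.5661, -0.2727, 0.0615]
ee_rot: [0.354, 0.935, 0.0, 0.0]
force: [1.6, 1.6, -1.4]
width: 0.0156
gripper_force: 50.0
```

```bash
python3 st.py
```

```text
t 6.2 tcp [ 566.1 -272.7   61.5] yang 48.59 tilt z [ 1.e-04  1.e-04 -1.e+00] q [ 0.75  0.46 -0.47  1.67  0.24  1.06  1.05] F [ 1.6  1.6 -1.4] w 15.6 g 50.0
```

>>> send_rows(
  steps=[
    [0,0,8,0,0,0,1],
    [0,0,28,0,0,0,1],
    [0,0,55,0,0,0,1],
    [0,0,85,0,0,0,1],
    [0,0,110,0,0,0,1],
  ],
)

```text
t: 6.7
tool_pos: [0.5656, -0.2729, 0.1731]
ee_rot: [0.354, 0.935, -0.0, -0.0]
force: [0.5, -0.0, -4.0]
width: 0.0151
gripper_force: 50.0
```

>>> send_rows(
  steps=[
    [1,8,4,0,0,-0.01,1],
    [4,26,7,0,0,-0.02,1],
    [8,54,10,0,0,-0.04,1],
    [12,84,10,0,0,-0.06,1],
    [16,115,10,0,0,-0.08,1],
  ],
)

```text
t: 7.2
tool_pos: [0.5811, -0.1563, 0.1801]
ee_rot: [0.391, 0.92, -0.0, -0.001]
force: [-0.2, 0.5, -3.5]
width: 0.0156
gripper_force: 50.0
```

>>> send_rows(
  steps=[
    [4,31,0,0,0,-0.02,1],
    [9,62,0,0,0,-0.05,1],
    [13,93,0,0,0,-0.08,1],
    [18,124,0,0,0,-0.11,1],
    [22,155,0,0,0,-0.13,1],
  ],
)

```text
t: 7.7
tool_pos: [0.603, -0.0011, 0.18]
ee_rot: [0.45, 0.893, -0.001, -0.001]
force: [0.8, -0.4, -4.4]
width: 0.0159
gripper_force: 50.0
```

>>> send_rows(
  steps=[
    [4,31,0,0,0,-0.02,1],
    [9,62,0,0,0,-0.05,1],
    [13,93,0,0,0,-0.08,1],
    [18,124,0,0,0,-0.11,1],
    [22,155,0,0,0,-0.13,1],
  ],
)

```text
t: 8.2
tool_pos: [0.625, 0.1536, 0.1799]
ee_rot: [0.507, 0.862, -0.001, -0.001]
force: [0.2, 0.4, -4.1]
width: 0.0158
gripper_force: 50.0
```

>>> send_rows(
  steps=[
    [4,31,0,0,0,-0.02,1],
    [9,62,0,0,0,-0.04,1],
    [14,93,0,0,0,-0.06,1],
    [18,120,0,0,0,-0.07,1],
    [20,145,0,0,0,-0.072,1],
  ],
)

```text
t: 8.7
tool_pos: [0.6449, 0.2988, 0.1795]
ee_rot: [0.537, 0.843, -0.001, -0.001]
force: [0.3, -0.5, -3.8]
width: 0.0156
gripper_force: 50.0
```

```bash
python3 st.py
python3 - <<'E'
from h import *
p,d,c=cam("top"); np.savez("pics/top2.npz",p=p,d=d); q,_,_=cam("side")
save(np.hstack([p[110:260,60:260],q[100:250,180:380]]),"over.png",s=2)
# mat
R=np.zeros((384,512),bool);R[130:220,290:385]=1
W=cloud(c,d);hsv=cv2.cvtColor(p,cv2.COLOR_RGB2HSV)
m=(R&(hsv[...,1]>128)).astype(np.uint8); m=cv2.morphologyEx(m,cv2.MORPH_OPEN,np.ones((3,3)))
n,l,s,_=cv2.connectedComponentsWithStats(m);i=1+s[1:,4].argmax()
v,u=np.where(l==i)
# ray ∩ z=4mm
a=world(c,d,u,v,np.full(len(u),.5));b=world(c,d,u,v,np.full(len(u),1.));k=(.004-a[:,2])/(b[:,2]-a[:,2])
P=(a+(b-a)*k[:,None])[:,:2]*1000
print("mat",len(u),P.mean(0),P.min(0),P.max(0),cv2.minEnclosingCircle(P.astype(np.float32)))
E
```

```text
t 8.7 tcp [644.9 298.8 179.5] yang 24.98 tilt z [-2.4e-03 -9.0e-04 -1.0e+00] q [-0.09  0.55 -0.61  1.32  0.31  1.37 -0.26] F [ 0.3 -0.5 -3.8] w 15.6 g 50.0
mat 2565 [ 568.94706068 -275.0622575 ] [ 476.89937823 -367.57978132] [ 662.32013612 -184.89690311] ((570.525634765625, -275.5827331542969), 94.24986267089844)
```

View pics/over.png

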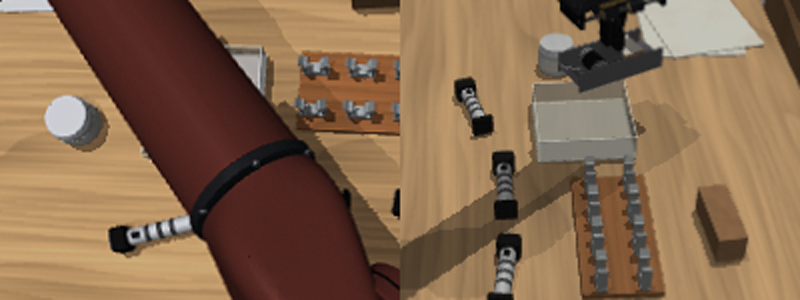

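The side view shows the tray level over the tub, with the cell end toward the robot. Mat centre is about (570, −275). I'll start the tip.

>>> send_rows(
  steps=[
    [0,0,-2,0.03,-0.063,0,1],
    [0,0,-4,0.06,-0.127,0,1],
    [0,0,-6,0.09,-0.19,0,1],
    [0,0,-8,0.12,-0.254,0,1],
    [0,0,-10,0.148,-0.317,0,1],
  ],
)

```text
t: 9.3
tool_pos: [0.6447, 0.2964, 0.1699]
ee_rot: [0.53, 0.83, 0.147, 0.093]
force: [-1.3, 0.4, -3.5]
width: 0.0156
gripper_force: 50.0
```

```bash
python3 st.py
python3 - <<'E'
from h import *
q,_,_=cam("side"); save(q[80:220,220:400],"tip1.png",s=3)
E
```

```text
t 9.3 tcp [644.7 296.4 169.9] yang 24.94 tilt z [ 0.3107  0.1448 -0.9394] q [ 0.04  0.32 -0.65  1.7   0.31  0.85 -0.29] F [-1.3  0.4 -3.5] w 15.6 g 50.0
```

View pics/tip1.png

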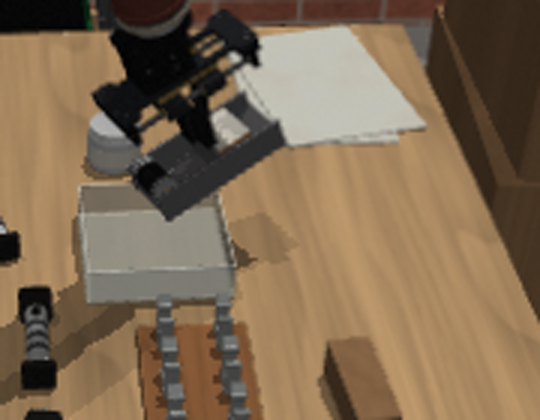

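The cell end is going down over the tub, as wanted. I'll continue slowly.

>>> send_rows(
  steps=[
    [0,0,0,0.017,-0.036,0,1],
    [0,0,0,0.034,-0.072,0,1],
    [0,0,0,0.051,-0.108,0,1],
    [0,0,0,0.068,-0.145,0,1],
    [0,0,0,0.085,-0.181,0,1],
  ],
)

```text
t: 9.85
tool_pos: [0.645, 0.2966, 0.1701]
ee_rot: [0.518, 0.812, 0.228, 0.145]
force: [0.3, 0.6, -3.7]
width: 0.0157
gripper_force: 50.0
```

>>> send_rows(
  steps=[
    [0,0,0,0.025,-0.053,0,1],
    [0,0,0,0.05,-0.106,0,1],
    [0,0,0,0.075,-0.16,0,1],
    [0,0,0,0.1,-0.213,0,1],
    [0,0,0,0.123,-0.263,0,1],
  ],
)

```text
t: 10.35
tool_pos: [0.6466, 0.2943, 0.1698]
ee_rot: [0.495, 0.773, 0.334, 0.216]
force: [1.5, -0.5, -3.8]
width: 0.0157
gripper_force: 50.0
```

>>> send_rows(
  steps=[
    [0,0,0,0,0,0,1],
    [0,0,0,0,0,0,1],
    [0,0,0,0,0,0,1],
    [0,0,0,0,0,0,1],
    [0,0,0,0,0,0,1],
  ],
)

```text
t: 10.85
tool_pos: [0.6484, 0.2951, 0.1722]
ee_rot: [0.494, 0.772, 0.335, 0.216]
force: [0.9, 0.1, -3.7]
width: 0.0157
gripper_force: 50.0
```

```bash
python3 st.py
python3 - <<'E'
from h import *
q,_,_=cam("side"); save(q[80:220,220:400],"tip2.png",s=3)
E
```

```text
t 10.85 tcp [648.4 295.1 172.2] yang 24.86 tilt z [ 0.6657  0.3034 -0.6818] q [-0.14  0.1  -0.41  2.13  0.85  0.15 -0.88] F [ 0.9  0.1 -3.7] w 15.7 g 50.0
```

View pics/tip2.png

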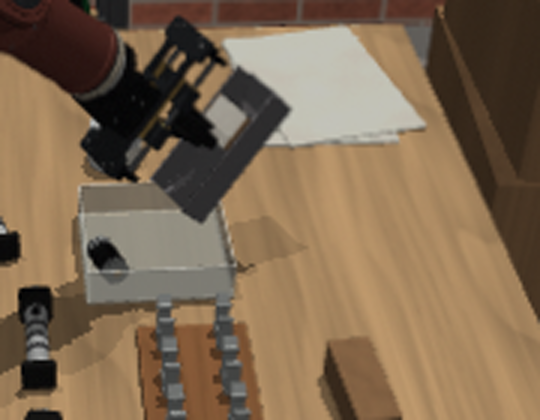

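The cell lies in the tub at picture (108,255), and the matchboxes are still in the tray. I'll level the tray and carry it back.

>>> send_rows(
  steps=[
    [0,0,2,-0.036,0.076,0,1],
    [0,0,4,-0.072,0.152,0,1],
    [0,0,6,-0.107,0.228,0,1],
    [0,0,8,-0.143,0.304,0,1],
    [0,0,10,-0.178,0.38,0,1],
  ],
)

```text
t: 11.4
tool_pos: [0.6482, 0.2952, 0.183]
ee_rot: [0.528, 0.826, 0.166, 0.108]
force: [1.1, 0.2, -3.4]
width: 0.0154
gripper_force: 50.0
```

>>> send_rows(
  steps=[
    [0,0,0,-0.036,0.076,0,1],
    [0,0,0,-0.072,0.152,0,1],
    [0,0,0,-0.107,0.228,0,1],
    [0,0,0,-0.143,0.304,0,1],
    [0,0,0,-0.178,0.38,0,1],
  ],
)

```text
t: 11.9
tool_pos: [0.6484, 0.2954, 0.1825]
ee_rot: [0.537, 0.843, -0.01, -0.003]
force: [0.5, 1.2, -2.6]
width: 0.0156
gripper_force: 50.0
```

```bash
python3 st.py
```

```text
t 11.9 tcp [648.4 295.4 182.5] yang 24.97 tilt z [-0.0166 -0.014  -0.9998] q [-0.12  0.56 -0.57  1.29  0.3   1.39 -0.24] F [ 0.5  1.2 -2.6] w 15.6 g 50.0
```

>>> send_rows(
  steps=[
    [-1,-8,0,0.004,-0.006,0.01,1],
    [-4,-30,0,0.009,-0.01,0.02,1],
    [-8,-60,0,0.014,-0.0166,0.04,1],
    [-12,-90,0,0.014,-0.0166,0.06,1],
    [-16,-120,0,0.014,-0.0166,0.08,1],
  ],
)

```text
t: 12.4
tool_pos: [0.6317, 0.1737, 0.1822]
ee_rot: [0.503, 0.864, 0.002, 0.003]
force: [0.6, 0.8, -2.8]
width: 0.0157
gripper_force: 50.0
```

>>> send_rows(
  steps=[
    [-4,-32,0,0,0,0.025,1],
    [-9,-64,0,0,0,0.05,1],
    [-13,-96,0,0,0,0.075,1],
    [-18,-128,0,0,0,0.1,1],
    [-22,-160,0,0,0,0.12,1],
  ],
)

```text
t: 12.9
tool_pos: [0.6094, 0.0136, 0.1824]
ee_rot: [0.45, 0.893, 0.001, 0.003]
force: [0.4, 0.1, -3.1]
width: 0.0158
gripper_force: 50.0
```

>>> send_rows(
  steps=[
    [-4,-32,0,0,0,0.025,1],
    [-9,-64,0,0,0,0.05,1],
    [-13,-96,0,0,0,0.075,1],
    [-18,-128,0,0,0,0.1,1],
    [-22,-160,0,0,0,0.12,1],
  ],
)

```text
t: 13.4
tool_pos: [0.5872, -0.1464, 0.1824]
ee_rot: [0.396, 0.918, 0.001, 0.003]
force: [-0.0, -0.3, -3.2]
width: 0.0154
gripper_force: 50.0
```

>>> send_rows(
  steps=[
    [-4,-32,0,0,0,0.025,1],
    [-9,-64,0,0,0,0.05,1],
    [-13,-96,0,0,0,0.075,1],
    [-17,-120,0,0,0,0.09,1],
    [-18,-131,0,0,0,0.092,1],
  ],
)

```text
t: 13.9
tool_pos: [0.5684, -0.2793, 0.1821]
ee_rot: [0.355, 0.935, 0.0, 0.003]
force: [-0.6, -0.1, -3.8]
width: 0.0155
gripper_force: 50.0
```

>>> send_rows(
  steps=[
    [0,0,-20,0,0,0,1],
    [0,0,-45,0,0,0,1],
    [0,0,-70,0,0,0,1],
    [0,0,-90,0,0,0,1],
    [0,0,-100,0,0,0,1],
  ],
)

```text
t: 14.4
tool_pos: [0.5691, -0.2743, 0.0803]
ee_rot: [0.353, 0.936, 0.001, 0.001]
force: [0.1, 0.8, -3.6]
width: 0.0161
gripper_force: 50.0
```

```bash
python3 st.py
```

```text
t 14.4 tcp [ 569.1 -274.3   80.3] yang 48.63 tilt z [ 0.0028  0.0017 -1.    ] q [ 0.73  0.44 -0.45  1.65  0.21  1.09  1.07] F [ 0.1  0.8 -3.6] w 16.1 g 50.0
```

>>> send_rows(
  steps=[
    [0,0,-5,0,0,0,1],
    [0,0,-10,0,0,0,1],
    [0,0,-14,0,0,0,1],
    [0,0,-17,0,0,0,1],
    [0,0,-19,0,0,0,1],
  ],
)

```text
t: 14.9
tool_pos: [0.5701, -0.2756, 0.0631]
ee_rot: [0.354, 0.935, 0.001, 0.002]
force: [0.3, 0.2, -3.6]
width: 0.0156
gripper_force: 50.0
```

>>> send_rows(
  steps=[
    [0,0,0,0,0,0,1],
    [0,0,0,0,0,0,1],
    [0,0,0,0,0,0,-1],
    [0,0,0,0,0,0,-1],
    [0,0,0,0,0,0,-1],
  ],
)

```text
t: 15.4
tool_pos: [0.5703, -0.2757, 0.0634]
ee_rot: [0.354, 0.935, 0.001, 0.002]
force: [-0.7, -0.0, 0.1]
width: 0.0322
gripper_force: 0.0
```

>>> send_rows(
  steps=[
    [0,0,0,0,0,0,-1],
    [0,0,0,0,0,0,-1],
    [0,0,0,0,0,0,-1],
    [0,0,0,0,0,0,-1],
    [0,0,0,0,0,0,-1],
  ],
)

```text
t: 15.9
tool_pos: [0.5699, -0.2755, 0.0629]
ee_rot: [0.354, 0.935, 0.001, 0.002]
force: [-0.7, 0.6, -0.6]
width: 0.0715
gripper_force: 0.0
```

>>> send_rows(
  steps=[
    [0,0,15,0,0,0,-1],
    [0,0,40,0,0,0,-1],
    [0,0,75,0,0,0,-1],
    [0,0,105,0,0,0,-1],
    [0,0,130,0,0,0,-1],
  ],
)

```text
t: 16.4
tool_pos: [0.5704, -0.2755, 0.1963]
ee_rot: [0.353, 0.935, 0.001, 0.003]
force: [0.2, 0.2, -0.6]
width: 0.087
gripper_force: 0.0
```

```bash
python3 st.py
```

```text
t 16.4 tcp [ 570.4 -275.5  196.3] yang 48.6 tilt z [ 5.6e-03 -6.0e-04 -1.0e+00] q [ 0.75  0.35 -0.47  1.53  0.16  1.3   1.11] F [ 0.2  0.2 -0.6] w 87.0 g 0.0
```

Run:
```python
from meas import *
p,d,c=cam("top"); objs(p,d,c,zmax=.1); save(p[110:260,80:400],"tr.png",s=2.4)
```

```text
px (np.float64(255.5), np.float64(103.5)) n 725 rect [793.9 -11.6] [ 52.2 130.2] 3.9 zmax [49.6 54.3] [114  82  53]
px (np.float64(452.5), np.float64(129.0)) n 48 rect [ 717.6 -637.1] [10.7 25.2] 2.3 zmax [86.  99.9] [32  9 40]
px (np.float64(161.5), np.float64(161.5)) n 1114 rect [592.6 278.8] [182.2 183.3] 0.6 zmax [36.9 53.1] [112 107 100]
px (np.float64(450.0), np.float64(165.0)) n 635 rect [ 600.5 -610.4] [ 78.8 177.7] 89.9 zmax [72.6 99.7] [42 27 49]
px (np.float64(252.0), np.float64(157.5)) n 2536 rect [619.6  -7. ] [275.9 130.3] 89.0 zmax [15. 63.] [119  89  68]
px (np.float64(338.0), np.float64(172.5)) n 1144 rect [ 570.3 -276.7] [182.   80.8] 49.1 zmax [38.2 98.6] [75 73 73]
px (np.float64(96.0), np.float64(170.5)) n 508 rect [556.8 487.7] [70.1 69.6] 20.0 zmax [59.4 64.6] [152 152 156]
px (np.float64(212.5), np.float64(210.5)) n 458 rect [440.9 111.6] [141.3  41. ] 89.9 zmax [33.9 43.3] [83 83 84]
px (np.float64(279.5), np.float64(214.5)) n 454 rect [434.9 -94.8] [141.9  40.7] 81.5 zmax [34.  43.3] [86 85 86]
px (np.float64(137.5), np.float64(225.0)) n 460 rect [387.3 342.8] [ 39.1 140.5] 14.9 zmax [33.5 43.4] [79 78 79]
px (np.float64(345.5), np.float64(234.5)) n 351 rect [ 378.2 -302.5] [ 39.7 111.4] 3.6 zmax [33.2 42.5] [73 71 71]
px (np.float64(327.0), np.float64(274.0)) n 415 rect [ 254.6 -241.6] [ 40.2 130. ] 69.5 zmax [32.2 42.4] [36 76 40]
```

View pics/tr.png

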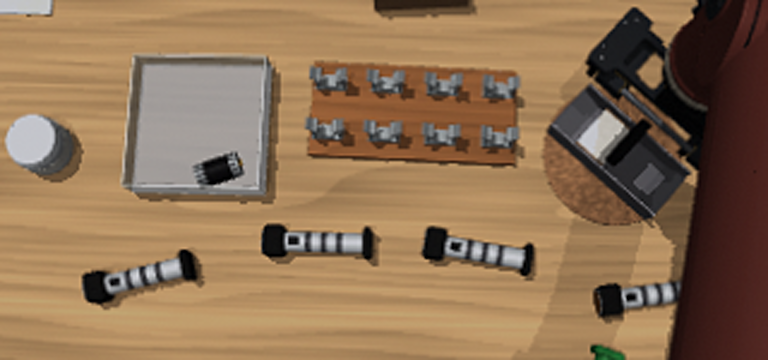

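The tray sits centred on the mat with only the matchboxes, the cell is in the tub, and the torches are unmoved. Torch 2 first.

>>> send_rows(
  steps=[
    [-19,25,0,0,0,-0.14,-1],
    [-39,50,0,0,0,-0.285,-1],
    [-58,75,0,0,0,-0.43,-1],
    [-78,100,0,0,0,-0.57,-1],
    [-98,123,0,0,0,-0.71,-1],
  ],
)

```text
t: 16.95
tool_pos: [0.4712, -0.1512, 0.1938]
ee_rot: [0.659, 0.752, 0.0, 0.002]
force: [0.3, -0.5, 0.1]
width: 0.087
gripper_force: 0.0
```

>>> send_rows(
  steps=[
    [-20,25,-20,0,0,-0.14,-1],
    [-39,50,-45,0,0,-0.287,-1],
    [-39,50,-80,0,0,-0.287,-1],
    [-39,50,-100,0,0,-0.287,-1],
    [-39,50,-100,0,0,-0.287,-1],
  ],
)

```text
t: 17.45
tool_pos: [0.4313, -0.102, 0.0915]
ee_rot: [0.758, 0.653, -0.001, 0.0]
force: [-0.3, 0.1, 0.5]
width: 0.0871
gripper_force: 0.0
```

```bash
python3 st.py
```

```text
t 17.45 tcp [ 431.3 -102.    91.5] yang -8.49 tilt z [-0.0011 -0.0018 -1.    ] q [ 0.62  0.06 -0.5   2.08  0.04  1.01 -0.05] F [-0.3  0.1  0.5] w 87.1 g 0.0
```

>>> send_rows(
  steps=[
    [2,-1,-25,0,0,0,-1],
    [2,-1,-50,0,0,0,-1],
    [2,-1,-70,0,0,0,-1],
    [2,-1,-82,0,0,0,-1],
    [2,-1,-87,0,0,0,-1],
  ],
  force=60,
)

```text
t: 17.95
tool_pos: [0.4352, -0.1037, 0.0061]
ee_rot: [0.758, 0.652, -0.0, 0.002]
force: [0.4, 0.7, 0.5]
width: 0.087
gripper_force: 0.0
```

>>> send_rows(
  steps=[
    [0,0,0,0,0,0,1],
    [0,0,0,0,0,0,1],
    [0,0,0,0,0,0,1],
    [0,0,0,0,0,0,1],
    [0,0,0,0,0,0,1],
  ],
)

```text
t: 18.45
tool_pos: [0.4351, -0.1036, 0.0063]
ee_rot: [0.758, 0.653, 0.0, 0.002]
force: [-0.9, -0.1, -0.2]
width: 0.0549
gripper_force: 0.0
```

>>> send_rows(
  steps=[
    [0,0,0,0,0,0,1],
    [0,0,0,0,0,0,1],
    [0,0,0,0,0,0,1],
    [0,0,0,0,0,0,1],
    [0,0,0,0,0,0,1],
  ],
)

```text
t: 18.95
tool_pos: [0.4349, -0.1035, 0.0059]
ee_rot: [0.758, 0.653, -0.0, 0.002]
force: [-0.5, -0.2, -0.5]
width: 0.0245
gripper_force: 60.0
```

```bash
python3 st.py
```

```text
t 18.95 tcp [ 434.9 -103.5    5.9] yang -8.53 tilt z [ 0.0022 -0.0026 -1.    ] q [ 0.59  0.21 -0.49  2.15  0.14  0.82 -0.13] F [-0.5 -0.2 -0.5] w 24.5 g 60.0
```

>>> send_rows(
  steps=[
    [0,0,15,0,0,0,1],
    [0,0,40,0,0,0,1],
    [0,0,70,0,0,0,1],
    [0,0,95,0,0,0,1],
    [0,0,110,0,0,0,1],
  ],
)

```text
t: 19.45
tool_pos: [0.4354, -0.1036, 0.1177]
ee_rot: [0.758, 0.653, 0.0, 0.003]
force: [0.9, 0.6, -1.8]
width: 0.0248
gripper_force: 60.0
```

>>> send_rows(
  steps=[
    [14,4,0,0,0,0.13,1],
    [28,8,0,0,0,0.26,1],
    [42,13,0,0,0,0.39,1],
    [56,17,0,0,0,0.52,1],
    [70,22,0,0,0,0.65,1],
  ],
)

```text
t: 19.95
tool_pos: [0.5051, -0.0814, 0.1156]
ee_rot: [0.508, 0.862, 0.0, 0.001]
force: [-0.2, -0.3, -1.8]
width: 0.0245
gripper_force: 60.0
```

>>> send_rows(
  steps=[
    [14,4,0,0,0,0.13,1],
    [28,8,0,0,0,0.26,1],
    [42,13,0,0,0,0.39,1],
    [56,17,0,0,0,0.52,1],
    [70,22,0,0,0,0.65,1],
  ],
)

```text
t: 20.45
tool_pos: [0.5751, -0.0595, 0.1154]
ee_rot: [0.206, 0.979, 0.001, 0.001]
force: [-0.1, 0.1, -0.7]
width: 0.0248
gripper_force: 60.0
```

>>> send_rows(
  steps=[
    [14,4,0,0,0,0.13,1],
    [28,8,0,0,0,0.26,1],
    [44,15,0,0,0,0.398,1],
    [44,15,0,0,0,0.398,1],
    [44,15,0,0,0,0.398,1],
  ],
)

```text
t: 20.95
tool_pos: [0.6184, -0.0444, 0.1153]
ee_rot: [0.012, 1.0, 0.002, 0.0]
force: [-0.6, 0.6, -2.7]
width: 0.025
gripper_force: 60.0
```

```bash
python3 st.py
python3 - <<'E'
from h import *
p,d,c=cam("top"); q,_,_=cam("side"); save(np.hstack([p[120:230,190:320],q[170:280,220:350]]),"pl2.png",s=3)
E
```

```text
t 20.95 tcp [618.4 -44.4 115.3] yang 88.62 tilt z [ 0.001   0.0031 -1.    ] q [ 0.55  0.44 -0.7   1.64  0.3   1.17  1.32] F [-0.6  0.6 -2.7] w 25.0 g 60.0
```

View pics/pl2.png

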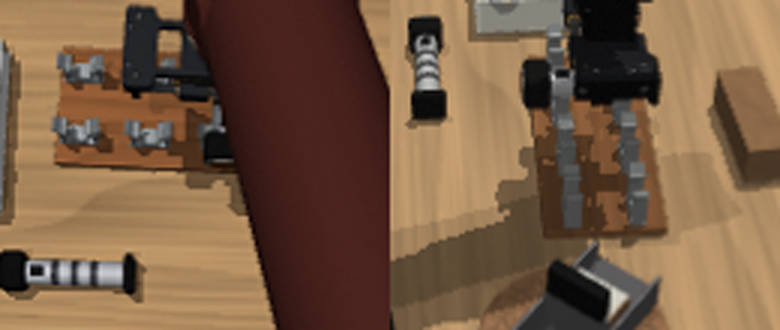

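Torch 2 is level above place 2, lens toward the robot. I'll press it down.

>>> send_rows(
  steps=[
    [0,0,-15,0,0,0,1],
    [0,0,-30,0,0,0,1],
    [0,0,-45,0,0,0,1],
    [0,0,-56,0,0,0,1],
    [0,0,-63,0,0,0,1],
  ],
)

```text
t: 21.55
tool_pos: [0.6181, -0.0445, 0.0511]
ee_rot: [0.011, 1.0, 0.001, 0.0]
force: [-0.5, 0.0, -2.1]
width: 0.0252
gripper_force: 60.0
```

>>> send_rows(
  steps=[
    [0,0,-5,0,0,0,1],
    [0,0,-10,0,0,0,1],
    [0,0,-15,0,0,0,1],
    [0,0,-20,0,0,0,1],
    [0,0,-24,0,0,0,1],
  ],
)

```text
t: 22.05
tool_pos: [0.6208, -0.0434, 0.0304]
ee_rot: [0.011, 1.0, 0.002, 0.003]
force: [1.1, 2.9, -1.5]
width: 0.0246
gripper_force: 60.0
```

>>> send_rows(
  steps=[
    [0,0,-3,0,0,0,1],
    [0,0,-4,0,0,0,1],
    [0,0,-4,0,0,0,1],
    [0,0,-4,0,0,0,1],
    [0,0,-4,0,0,0,1],
  ],
)

```text
t: 22.55
tool_pos: [0.6193, -0.0436, 0.0258]
ee_rot: [0.011, 1.0, 0.002, 0.002]
force: [-2.2, 3.3, 9.1]
width: 0.0248
gripper_force: 60.0
```

```bash
python3 st.py
```

```text
t 22.55 tcp [619.3 -43.6  25.8] yang 88.79 tilt z [ 0.0031  0.0031 -1.    ] q [ 0.52  0.54 -0.66  1.71  0.38  1.02  1.27] F [-2.2  3.3  9.1] w 24.8 g 60.0
```

>>> send_rows(
  steps=[
    [0,0,-2,0,0,0,1],
    [0,0,-2,0,0,0,1],
    [0,0,0,0,0,0,-0.1],
    [0,0,0,0,0,0,-0.1],
    [0,0,0,0,0,0,-0.1],
  ],
)

```text
t: 23.05
tool_pos: [0.6186, -0.0451, 0.0245]
ee_rot: [0.011, 1.0, 0.001, 0.001]
force: [0.1, -0.3, 0.6]
width: 0.0409
gripper_force: 0.0
```

>>> send_rows(
  steps=[
    [0,0,0,0,0,0,-0.1],
    [0,0,15,0,0,0,-0.1],
    [0,0,40,0,0,0,-0.1],
    [0,0,75,0,0,0,-0.1],
    [0,0,110,0,0,0,-0.1],
  ],
)

```text
t: 23.55
tool_pos: [0.6186, -0.0444, 0.1368]
ee_rot: [0.011, 1.0, 0.001, 0.001]
force: [0.3, -0.4, -0.5]
width: 0.0479
gripper_force: 0.0
```

```bash
python3 st.py
cat > chk.py <<'E'
from meas import *
import sys
p,d,c=cam("top"); objs(p,d,c,zmax=.1); W=cloud(c,d)
for n,(x,y) in enumerate([(617.3,-119.7),(619,-44.7),(620.6,30.3),(622.3,105.3)],1):
    m=(abs(W[...,0]*1000-x)<22)&(abs(W[...,1]*1000-y)<6); 
    e=[np.nan_to_num(W[(abs(W[...,0]*1000-x-o)<12)&(abs(W[...,1]*1000-y)<8)][:,2]*1000) for o in(-58,58)]
    print("place",n,"mid z",np.round(np.percentile(W[m][:,2]*1000,90),1) if m.any() else None,"ends",[np.round(np.median(k),1) if len(k) else None for k in e])
E
python3 chk.py | grep -E "place|\[(8|6|7|9)"
```

```text
t 23.55 tcp [618.6 -44.4 136.8] yang 88.77 tilt z [ 0.002   0.0028 -1.    ] q [ 0.56  0.42 -0.71  1.62  0.29  1.21  1.34] F [ 0.3 -0.4 -0.5] w 47.9 g 0.0
px (np.float64(242.5), np.float64(104.5)) n 227 rect [790.6  30.6] [48.5 44.7] 2.6 zmax [49.6 55.4] [109  78  51]
px (np.float64(443.5), np.float64(159.0)) n 1607 rect [ 618.2 -610.6] [ 78.7 213.6] 89.8 zmax [62.3 99.7] [30 14 37]
px (np.float64(238.0), np.float64(159.0)) n 1369 rect [614.   34.6] [204.4 135.1] 82.3 zmax [15.6 62.7] [103  77  58]
px (np.float64(96.0), np.float64(170.5)) n 507 rect [556.3 487.2] [68.4 70.4] 23.2 zmax [59.3 64.5] [150 151 155]
px (np.float64(403.0), np.float64(170.5)) n 460 rect [ 583.4 -482.4] [65.  60.7] 68.9 zmax [68.5 73.7] [149 148 144]
px (np.float64(350.0), np.float64(182.0)) n 394 rect [ 539.7 -312.1] [89.  80.9] 48.3 zmax [23.8 96.9] [62 60 62]
px (np.float64(212.5), np.float64(210.5)) n 456 rect [440.7 111.7] [ 40.1 141.3] 0.1 zmax [34.1 43.6] [82 82 83]
px (np.float64(137.5), np.float64(225.0)) n 455 rect [387.4 342.8] [ 39.1 142. ] 15.1 zmax [33.4 43.9] [78 77 78]
px (np.float64(405.5), np.float64(250.0)) n 498 rect [ 334.7 -487.5] [143.3  40.5] 6.6 zmax [32.7 42.4] [65 34 83]
place 1 mid z None ends [None, None]
place 2 mid z 555.3 ends [np.float64(574.8), None]
place 3 mid z 252.2 ends [np.float64(12.0), np.float64(12.8)]
place 4 mid z 15.0 ends [np.float64(11.6), np.float64(13.1)]
```

>>> send_rows(
  steps=[
    [-14,12,0,0,0,-0.13,-1],
    [-28,24,0,0,0,-0.26,-1],
    [-42,36,0,0,0,-0.39,-1],
    [-56,48,0,0,0,-0.52,-1],
    [-70,60,0,0,0,-0.65,-1],
  ],
)

```text
t: 24.1
tool_pos: [0.5484, 0.0161, 0.1357]
ee_rot: [0.332, 0.943, 0.001, 0.002]
force: [0.3, 0.6, 0.3]
width: 0.0797
gripper_force: 0.0
```

>>> send_rows(
  steps=[
    [-14,12,0,0,0,-0.13,-1],
    [-28,24,0,0,0,-0.26,-1],
    [-42,36,0,0,0,-0.39,-1],
    [-56,48,0,0,0,-0.52,-1],
    [-70,60,0,0,0,-0.65,-1],
  ],
)

```text
t: 24.6
tool_pos: [0.4785, 0.0762, 0.1357]
ee_rot: [0.616, 0.788, 0.001, 0.002]
force: [-0.1, 0.2, 0.1]
width: 0.087
gripper_force: 0.0
```

>>> send_rows(
  steps=[
    [-14,12,-10,0,0,-0.13,-1],
    [-28,24,-25,0,0,-0.248,-1],
    [-38,28,-45,0,0,-0.248,-1],
    [-38,28,-65,0,0,-0.248,-1],
    [-38,28,-70,0,0,-0.248,-1],
  ],
)

```text
t: 25.1
tool_pos: [0.4398, 0.1035, 0.064]
ee_rot: [0.706, 0.708, -0.001, 0.001]
force: [-0.4, -1.1, 0.4]
width: 0.0869
gripper_force: 0.0
```

```bash
python3 st.py; python3 chk.py | grep -E "place|\[(8|6|7)"
```

```text
t 25.1 tcp [439.8 103.5  64. ] yang 0.11 tilt z [ 8.0e-04 -2.8e-03 -1.0e+00] q [ 0.31  0.14 -0.67  2.08  0.11  0.95 -0.42] F [-0.4 -1.1  0.4] w 86.9 g 0.0
px (np.float64(255.5), np.float64(103.5)) n 725 rect [793.7 -11.5] [ 52.7 130.5] 5.3 zmax [49.8 54.2] [105  74  49]
px (np.float64(443.0), np.float64(159.0)) n 1595 rect [ 618.7 -610.3] [214.1  78.9] 0.1 zmax [63.4 99.6] [28 12 35]
px (np.float64(252.5), np.float64(158.5)) n 2594 rect [610.8  -6.6] [275.9 148.7] 88.8 zmax [16.  62.8] [102  79  64]
px (np.float64(338.0), np.float64(172.5)) n 1144 rect [ 570.  -276.8] [182.5  81.3] 49.0 zmax [38.5 98.9] [81 79 81]
px (np.float64(96.0), np.float64(170.5)) n 507 rect [557.5 487.1] [69.6 68.9] 37.3 zmax [59.3 64.8] [141 142 145]
px (np.float64(403.0), np.float64(170.5)) n 463 rect [ 584.6 -482.4] [65.  63.3] 64.4 zmax [67.9 73.6] [138 138 134]
px (np.float64(137.5), np.float64(225.0)) n 454 rect [387.3 343.1] [ 39.  140.6] 15.1 zmax [33.3 43.5] [72 72 73]
px (np.float64(351.5), np.float64(233.0)) n 468 rect [ 382.9 -318.3] [ 40.  143.8] 8.1 zmax [33.3 43.4] [74 73 73]
px (np.float64(405.0), np.float64(250.0)) n 494 rect [ 334.8 -487.1] [143.2  40.6] 6.5 zmax [32.6 42.4] [60 32 77]
place 1 mid z 15.1 ends [np.float64(11.0), np.float64(12.4)]
place 2 mid z 56.2 ends [np.float64(58.0), np.float64(59.6)]
place 3 mid z 15.2 ends [np.float64(12.7), np.float64(11.9)]
place 4 mid z 15.6 ends [np.float64(13.7), np.float64(12.1)]
```

Torch 2 is home: its ends are at 58–60 mm and the barrel top at about 53. Now I'll grasp torch 1.

>>> send_rows(
  steps=[
    [1,0,-20,0,0,0,-1],
    [1,0,-38,0,0,0,-1],
    [1,0,-52,0,0,0,-1],
    [1,0,-60,0,0,0,-1],
    [1,0,-60,0,0,0,1],
  ],
)

```text
t: 25.65
tool_pos: [0.4416, 0.1034, 0.0045]
ee_rot: [0.707, 0.707, -0.0, 0.001]
force: [0.2, -0.1, 0.1]
width: 0.0841
gripper_force: 0.0
```

>>> send_rows(
  steps=[
    [0,0,0,0,0,0,1],
    [0,0,0,0,0,0,1],
    [0,0,0,0,0,0,1],
    [0,0,0,0,0,0,1],
    [0,0,0,0,0,0,1],
  ],
)

```text
t: 26.15
tool_pos: [0.442, 0.1035, 0.0052]
ee_rot: [0.707, 0.707, 0.0, 0.002]
force: [0.2, -0.1, 0.1]
width: 0.047
gripper_force: 0.0
```

>>> send_rows(
  steps=[
    [0,0,0,0,0,0,1],
    [0,0,0,0,0,0,1],
    [0,0,0,0,0,0,1],
    [0,0,0,0,0,0,1],
    [0,0,0,0,0,0,1],
  ],
)

```text
t: 26.65
tool_pos: [0.4419, 0.1035, 0.0049]
ee_rot: [0.707, 0.707, 0.0, 0.002]
force: [1.4, -0.5, 0.6]
width: 0.0248
gripper_force: 60.0
```

>>> send_rows(
  steps=[
    [0,0,15,0,0,0,1],
    [0,0,40,0,0,0,1],
    [0,0,70,0,0,0,1],
    [0,0,95,0,0,0,1],
    [0,0,115,0,0,0,1],
  ],
)

```text
t: 27.15
tool_pos: [0.4419, 0.1035, 0.1212]
ee_rot: [0.707, 0.708, 0.0, 0.002]
force: [0.0, -0.6, -1.4]
width: 0.0246
gripper_force: 60.0
```

```bash
python3 st.py
```

```text
t 27.15 tcp [441.9 103.5 121.2] yang 0.07 tilt z [ 0.0032 -0.0023 -1.    ] q [ 0.34  0.06 -0.68  2.02  0.04  1.07 -0.36] F [ 0.  -0.6 -1.4] w 24.6 g 60.0
```

>>> send_rows(
  steps=[
    [14,-6,0,0,0,0.13,1],
    [28,-12,0,0,0,0.26,1],
    [42,-18,0,0,0,0.39,1],
    [56,-24,0,0,0,0.52,1],
    [70,-30,0,0,0,0.65,1],
  ],
)

```text
t: 27.65
tool_pos: [0.5121, 0.0731, 0.1196]
ee_rot: [0.441, 0.897, 0.0, 0.001]
force: [0.5, -0.3, -1.5]
width: 0.0246
gripper_force: 60.0
```

>>> send_rows(
  steps=[
    [14,-6,0,0,0,0.13,1],
    [28,-12,0,0,0,0.26,1],
    [42,-18,0,0,0,0.39,1],
    [56,-24,0,0,0,0.52,1],
    [70,-30,0,0,0,0.65,1],
  ],
)

```text
t: 28.15
tool_pos: [0.5821, 0.0431, 0.1195]
ee_rot: [0.132, 0.991, 0.001, 0.001]
force: [-0.5, 0.5, -1.2]
width: 0.0249
gripper_force: 60.0
```

>>> send_rows(
  steps=[
    [14,-5,0,0,0,0.13,1],
    [28,-10,-2,0,0,0.248,1],
    [39,-13,-10,0,0,0.248,1],
    [39,-13,-30,0,0,0.248,1],
    [39,-13,-45,0,0,0.248,1],
  ],
)

```text
t: 28.65
tool_pos: [0.6204, 0.0304, 0.073]
ee_rot: [0.013, 1.0, 0.001, 0.0]
force: [0.8, -0.3, -1.3]
width: 0.0246
gripper_force: 60.0
```

```bash
python3 st.py
```

```text
t 28.65 tcp [620.4  30.4  73. ] yang 88.55 tilt z [ 7.0e-04  2.8e-03 -1.0e+00] q [ 0.44  0.5  -0.72  1.68  0.36  1.11  1.16] F [ 0.8 -0.3 -1.3] w 24.6 g 60.0
```

>>> send_rows(
  steps=[
    [0,0,-8,0,0,0,1],
    [0,0,-16,0,0,0,1],
    [0,0,-23,0,0,0,1],
    [0,0,-29,0,0,0,1],
    [0,0,-34,0,0,0,1],
  ],
)

```text
t: 29.15
tool_pos: [0.6231, 0.032, 0.0437]
ee_rot: [0.011, 1.0, 0.002, 0.004]
force: [-3.0, 1.3, 23.4]
width: 0.0245
gripper_force: 60.0
```

>>> send_rows(
  steps=[
    [0,0,-5,0,0,0,1],
    [0,0,-10,0,0,0,1],
    [0,0,-14,0,0,0,1],
    [0,0,-17,0,0,0,1],
    [0,0,-17,0,0,0,1],
  ],
)

```text
t: 29.65
tool_pos: [0.6213, 0.0314, 0.0249]
ee_rot: [0.011, 1.0, 0.002, 0.002]
force: [-2.3, 2.2, 7.6]
width: 0.0247
gripper_force: 60.0
```

```bash
python3 st.py
```

```text
t 29.65 tcp [621.3  31.4  24.9] yang 88.78 tilt z [ 0.0034  0.0031 -1.    ] q [ 0.42  0.55 -0.7   1.71  0.4   1.03  1.13] F [-2.3  2.2  7.6] w 24.7 g 60.0
```

Torch 1 has snapped in: z is 24.9 against 25 expected. I'll give it a last nudge, release, and head for torch 3.

>>> send_rows(
  steps=[
    [0,0,-2,0,0,0,1],
    [0,0,-2,0,0,0,1],
    [0,0,0,0,0,0,-0.1],
    [0,0,0,0,0,0,-0.1],
    [0,0,0,0,0,0,-0.1],
  ],
)

```text
t: 30.15
tool_pos: [0.6207, 0.0299, 0.0236]
ee_rot: [0.011, 1.0, 0.001, 0.001]
force: [0.4, -1.1, 0.3]
width: 0.0413
gripper_force: 0.0
```

>>> send_rows(
  steps=[
    [0,0,0,0,0,0,-0.1],
    [0,0,15,0,0,0,-0.1],
    [0,0,40,0,0,0,-0.1],
    [0,0,75,0,0,0,-0.1],
    [0,0,110,0,0,0,-0.1],
  ],
)

```text
t: 30.65
tool_pos: [0.6206, 0.0306, 0.1359]
ee_rot: [0.011, 1.0, 0.001, 0.001]
force: [0.3, 0.6, -0.2]
width: 0.0476
gripper_force: 0.0
```

>>> send_rows(
  steps=[
    [-20,30,0,0,0,-0.12,-1],
    [-40,60,0,0,0,-0.24,-1],
    [-60,90,0,0,0,-0.36,-1],
    [-80,115,0,0,0,-0.48,-1],
    [-100,140,0,0,0,-0.6,-1],
  ],
)

```text
t: 31.15
tool_pos: [0.52, 0.1718, 0.135]
ee_rot: [0.308, 0.951, 0.001, 0.002]
force: [0.1, -0.2, 0.0]
width: 0.0795
gripper_force: 0.0
```

```bash
python3 st.py; python3 chk.py | grep -E "place|px"
```

```text
t 31.15 tcp [520.  171.8 135. ] yang 54.12 tilt z [ 4.3e-03  9.0e-04 -1.0e+00] q [ 0.25  0.27 -0.74  1.8   0.2   1.15  0.38] F [ 0.1 -0.2  0. ] w 79.5 g 0.0
px (np.float64(255.5), np.float64(103.5)) n 722 rect [793.5 -11.3] [ 52.5 130. ] 5.3 zmax [49.8 54.1] [113  81  53]
px (np.float64(443.5), np.float64(159.0)) n 1590 rect [ 618.2 -610.2] [ 79.4 213.6] 90.0 zmax [62.4 99.5] [30 14 37]
px (np.float64(187.5), np.float64(142.0)) n 88 rect [660.9 192.2] [60.8 23.4] 27.7 zmax [40.6 53.3] [127 121 112]
px (np.float64(252.0), np.float64(158.0)) n 2841 rect [610.8  -7. ] [275.  147.7] 88.9 zmax [25.5 62.9] [101  82  68]
px (np.float64(338.0), np.float64(172.5)) n 1129 rect [ 570.1 -276.6] [182.3  80.9] 49.1 zmax [37.7 98.3] [89 86 88]
px (np.float64(96.0), np.float64(170.5)) n 509 rect [556.9 486.9] [68.5 68.8] 38.5 zmax [59.6 64.7] [150 151 155]
px (np.float64(403.0), np.float64(170.5)) n 467 rect [ 584.7 -482. ] [64.4 62.6] 56.3 zmax [67.9 73.7] [149 148 144]
px (np.float64(138.0), np.float64(179.0)) n 129 rect [522.  358.8] [73.8 36. ] 36.2 zmax [41.4 54.1] [122 114 103]
px (np.float64(137.5), np.float64(225.0)) n 437 rect [387.1 343.2] [ 38.9 140.1] 15.3 zmax [33.4 43.1] [82 82 83]
px (np.float64(351.5), np.float64(233.0)) n 470 rect [ 383.3 -318.5] [ 40.1 143.2] 8.6 zmax [33.2 43.2] [80 79 79]
px (np.float64(405.5), np.float64(250.0)) n 495 rect [ 335.  -488.3] [143.2  41. ] 6.9 zmax [32.7 42.8] [66 35 83]
px (np.float64(327.0), np.float64(274.0)) n 413 rect [ 254.4 -242.1] [ 40.1 129.9] 69.3 zmax [32.3 41.7] [39 83 44]
place 1 mid z 16.2 ends [np.float64(11.4), np.float64(12.4)]
place 2 mid z 55.3 ends [np.float64(59.2), np.float64(58.7)]
place 3 mid z 56.1 ends [np.float64(57.9), np.float64(59.2)]
place 4 mid z 15.2 ends [np.float64(11.6), np.float64(11.6)]
```

>>> send_rows(
  steps=[
    [-26,33,0,0,0,-0.136,-1],
    [-52,66,0,0,0,-0.273,-1],
    [-78,98,0,0,0,-0.41,-1],
    [-104,131,0,0,0,-0.546,-1],
    [-131,163,0,0,0,-0.682,-1],
  ],
)

```text
t: 31.7
tool_pos: [0.389, 0.3348, 0.135]
ee_rot: [0.609, 0.793, 0.001, 0.002]
force: [0.2, -0.3, 0.3]
width: 0.0871
gripper_force: 0.0
```

>>> send_rows(
  steps=[
    [0,0,-15,0,0,0,-1],
    [0,0,-40,0,0,0,-1],
    [0,0,-65,0,0,0,-1],
    [0,0,-85,0,0,0,-1],
    [0,0,-90,0,0,0,-1],
  ],
)

```text
t: 32.2
tool_pos: [0.3892, 0.3324, 0.0424]
ee_rot: [0.606, 0.795, -0.001, 0.001]
force: [-0.2, -0.2, 1.5]
width: 0.0869
gripper_force: 0.0
```

```bash
python3 st.py
```

```text
t 32.2 tcp [389.2 332.4  42.4] yang 15.38 tilt z [ 8.0e-04 -3.2e-03 -1.0e+00] q [-0.13  0.32 -0.75  1.96  0.27  0.96 -0.75] F [-0.2 -0.2  1.5] w 86.9 g 0.0
```

>>> send_rows(
  steps=[
    [0,2,-12,0,0,0,-1],
    [0,2,-24,0,0,0,-1],
    [0,2,-34,0,0,0,-1],
    [0,2,-39,0,0,0,-1],
    [0,2,-39,0,0,0,1],
  ],
)

```text
t: 32.7
tool_pos: [0.3896, 0.3352, 0.0043]
ee_rot: [0.607, 0.795, -0.0, 0.001]
force: [0.4, -0.1, -0.2]
width: 0.0839
gripper_force: 0.0
```

>>> send_rows(
  steps=[
    [0,0,0,0,0,0,1],
    [0,0,0,0,0,0,1],
    [0,0,0,0,0,0,1],
    [0,0,0,0,0,0,1],
    [0,0,0,0,0,0,1],
  ],
)

```text
t: 33.2
tool_pos: [0.39, 0.3355, 0.0051]
ee_rot: [0.607, 0.795, 0.0, 0.002]
force: [-0.1, -0.6, 0.9]
width: 0.0474
gripper_force: 0.0
```

>>> send_rows(
  steps=[
    [0,0,0,0,0,0,1],
    [0,0,0,0,0,0,1],
    [0,0,0,0,0,0,1],
    [0,0,0,0,0,0,1],
    [0,0,0,0,0,0,1],
  ],
)

```text
t: 33.7
tool_pos: [0.39, 0.3355, 0.005]
ee_rot: [0.607, 0.795, 0.0, 0.002]
force: [0.2, -0.1, 0.4]
width: 0.0244
gripper_force: 60.0
```

>>> send_rows(
  steps=[
    [0,0,15,0,0,0,1],
    [0,0,40,0,0,0,1],
    [0,0,70,0,0,0,1],
    [0,0,95,0,0,0,1],
    [0,0,115,0,0,0,1],
  ],
)

```text
t: 34.2
tool_pos: [0.3898, 0.3359, 0.1224]
ee_rot: [0.606, 0.795, 0.001, 0.002]
force: [0.1, -0.7, -1.2]
width: 0.0248
gripper_force: 60.0
```

```bash
python3 st.py
```

```text
t 34.2 tcp [389.8 335.9 122.4] yang 15.33 tilt z [ 4.2e-03 -7.0e-04 -1.0e+00] q [-0.08  0.22 -0.79  1.89  0.18  1.11 -0.68] F [ 0.1 -0.7 -1.2] w 24.8 g 60.0
```

>>> send_rows(
  steps=[
    [22,-22,0,0,0,0.12,1],
    [44,-44,0,0,0,0.24,1],
    [66,-66,0,0,0,0.36,1],
    [88,-87,0,0,0,0.48,1],
    [110,-109,0,0,0,0.6,1],
  ],
)

```text
t: 34.7
tool_pos: [0.5005, 0.2258, 0.121]
ee_rot: [0.342, 0.94, 0.001, 0.002]
force: [0.5, 1.0, -1.2]
width: 0.025
gripper_force: 60.0
```

>>> send_rows(
  steps=[
    [22,-22,0,0,0,0.12,1],
    [44,-44,0,0,0,0.24,1],
    [66,-66,0,0,0,0.36,1],
    [88,-87,0,0,0,0.48,1],
    [110,-109,0,0,0,0.6,1],
  ],
)

```text
t: 35.2
tool_pos: [0.6105, 0.1167, 0.121]
ee_rot: [0.049, 0.999, 0.001, 0.001]
force: [0.2, 0.5, -1.3]
width: 0.0244
gripper_force: 60.0
```

>>> send_rows(
  steps=[
    [12,-12,0,0,0,0.081,1],
    [12,-12,-5,0,0,0.081,1],
    [12,-12,-15,0,0,0.081,1],
    [12,-12,-30,0,0,0.081,1],
    [12,-12,-45,0,0,0.081,1],
  ],
)

```text
t: 35.7
tool_pos: [0.621, 0.1065, 0.0738]
ee_rot: [0.011, 1.0, 0.001, 0.001]
force: [0.3, 0.9, -1.3]
width: 0.0249
gripper_force: 60.0
```

```bash
python3 st.py
```

```text
t 35.7 tcp [621.  106.5  73.8] yang 88.75 tilt z [ 0.0019  0.0024 -1.    ] q [ 0.35  0.53 -0.78  1.65  0.4   1.13  1.02] F [ 0.3  0.9 -1.3] w 24.9 g 60.0
```

>>> send_rows(
  steps=[
    [1,-1,-8,0,0,0,1],
    [1,-1,-16,0,0,0,1],
    [1,-1,-23,0,0,0,1],
    [1,-1,-29,0,0,0,1],
    [1,-1,-34,0,0,0,1],
  ],
)

```text
t: 36.2
tool_pos: [0.6251, 0.1069, 0.044]
ee_rot: [0.011, 1.0, 0.003, 0.004]
force: [-2.7, 0.8, 24.0]
width: 0.0249
gripper_force: 60.0
```

>>> send_rows(
  steps=[
    [0,0,-5,0,0,0,1],
    [0,0,-10,0,0,0,1],
    [0,0,-14,0,0,0,1],
    [0,0,-18,0,0,0,1],
    [0,0,-18,0,0,0,1],
  ],
)

```text
t: 36.7
tool_pos: [0.6235, 0.106, 0.0248]
ee_rot: [0.011, 1.0, 0.002, 0.002]
force: [-4.0, 2.6, 16.2]
width: 0.0245
gripper_force: 60.0
```

```bash
python3 st.py
```

```text
t 36.7 tcp [623.5 106.   24.8] yang 88.74 tilt z [ 0.0041  0.0035 -1.    ] q [ 0.33  0.58 -0.75  1.68  0.45  1.05  0.99] F [-4.   2.6 16.2] w 24.5 g 60.0
```

>>> send_rows(
  steps=[
    [0,0,-1,0,0,0,1],
    [0,0,-1,0,0,0,1],
    [0,0,0,0,0,0,-0.1],
    [0,0,0,0,0,0,-0.1],
    [0,0,0,0,0,0,-0.1],
  ],
)

```text
t: 37.2
tool_pos: [0.6227, 0.1039, 0.0224]
ee_rot: [0.012, 1.0, 0.001, 0.001]
force: [0.7, -0.3, -0.6]
width: 0.0411
gripper_force: 0.0
```

>>> send_rows(
  steps=[
    [0,0,0,0,0,0,-0.1],
    [0,0,15,0,0,0,-0.1],
    [0,0,40,0,0,0,-0.1],
    [0,0,75,0,0,0,-0.1],
    [0,0,110,0,0,0,-0.1],
  ],
)

```text
t: 37.7
tool_pos: [0.6226, 0.1046, 0.1349]
ee_rot: [0.011, 1.0, 0.001, 0.001]
force: [1.3, 0.1, -0.7]
width: 0.0478
gripper_force: 0.0
```

>>> send_rows(
  steps=[
    [-16,-26,2,0,0,-0.09,-0.1],
    [-32,-52,5,0,0,-0.18,-0.1],
    [-48,-78,8,0,0,-0.28,-1],
    [-64,-104,10,0,0,-0.37,-1],
    [-80,-130,10,0,0,-0.467,-1],
  ],
)

```text
t: 38.2
tool_pos: [0.5425, -0.0263, 0.1442]
ee_rot: [0.244, 0.97, 0.001, 0.002]
force: [0.5, -0.4, -0.2]
width: 0.0645
gripper_force: 0.0
```

```bash
python3 st.py; python3 chk.py | grep -E "place|px"
```

```text
t 38.2 tcp [542.5 -26.3 144.2] yang 61.74 tilt z [ 4.5e-03  9.0e-04 -1.0e+00] q [ 0.61  0.25 -0.74  1.8   0.18  1.16  0.9 ] F [ 0.5 -0.4 -0.2] w 64.5 g 0.0
px (np.float64(255.0), np.float64(98.5)) n 299 rect [803.8  -9.5] [ 34. 127.] 6.2 zmax [50.8 55.3] [122  86  56]
px (np.float64(443.5), np.float64(159.0)) n 1601 rect [ 618.5 -610.1] [ 79.7 213.9] 90.0 zmax [62.6 99.6] [28 13 35]
px (np.float64(161.5), np.float64(161.5)) n 1109 rect [592.9 278.3] [182.4 182.5] 0.5 zmax [36.8 53.2] [104  99  93]
px (np.float64(225.5), np.float64(156.0)) n 828 rect [611.3  75.8] [149.3 111.2] 1.4 zmax [53.9 63.8] [73 66 61]
px (np.float64(338.0), np.float64(172.5)) n 1137 rect [ 570.  -276.5] [182.4  80.9] 48.9 zmax [37.2 98.4] [83 81 83]
px (np.float64(96.0), np.float64(170.5)) n 505 rect [557.  486.9] [70.  69.4] 37.7 zmax [59.7 64.4] [142 143 147]
px (np.float64(403.0), np.float64(170.5)) n 466 rect [ 584.  -481.1] [64.1 62.4] 61.5 zmax [68.2 73.5] [140 139 136]
px (np.float64(351.5), np.float64(233.0)) n 469 rect [ 383.1 -318.3] [ 40.  142.9] 8.4 zmax [33.2 42.3] [75 74 74]
px (np.float64(405.5), np.float64(250.0)) n 498 rect [ 334.8 -487. ] [143.3  40.9] 5.5 zmax [32.7 42.4] [61 32 78]
px (np.float64(333.5), np.float64(266.0)) n 175 rect [ 286.7 -250.3] [39.1 66.5] 63.2 zmax [32.6 42.5] [37 81 41]
place 1 mid z None ends [None, None]
place 2 mid z None ends [np.float64(558.8), None]
place 3 mid z 258.9 ends [np.float64(240.6), None]
place 4 mid z 55.3 ends [np.float64(59.2), np.float64(57.6)]
```

>>> send_rows(
  steps=[
    [-16,-30,0,0,0,-0.093,-1],
    [-32,-60,0,0,0,-0.186,-1],
    [-47,-90,0,0,0,-0.28,-1],
    [-63,-120,0,0,0,-0.372,-1],
    [-79,-150,0,0,0,-0.465,-1],
  ],
)

```text
t: 38.75
tool_pos: [0.4635, -0.1764, 0.144]
ee_rot: [0.461, 0.888, 0.001, 0.002]
force: [0.7, -0.1, -0.6]
width: 0.0867
gripper_force: 0.0
```

>>> send_rows(
  steps=[
    [-16,-30,0,0,0,-0.093,-1],
    [-32,-60,0,0,0,-0.186,-1],
    [-47,-90,0,0,0,-0.28,-1],
    [-63,-120,0,0,0,-0.372,-1],
    [-79,-150,0,0,0,-0.465,-1],
  ],
)

```text
t: 39.25
tool_pos: [0.3846, -0.3265, 0.144]
ee_rot: [0.653, 0.758, 0.0, 0.002]
force: [1.4, -0.3, -0.9]
width: 0.0868
gripper_force: 0.0
```

>>> send_rows(
  steps=[
    [0,0,-20,0,0,0,-1],
    [0,0,-45,0,0,0,-1],
    [0,0,-75,0,0,0,-1],
    [0,0,-95,0,0,0,-1],
    [0,0,-100,0,0,0,-1],
  ],
)

```text
t: 39.75
tool_pos: [0.3841, -0.3245, 0.0416]
ee_rot: [0.651, 0.759, 0.0, 0.0]
force: [0.2, 0.2, 0.5]
width: 0.0873
gripper_force: 0.0
```

```bash
python3 st.py
```

```text
t 39.75 tcp [ 384.1 -324.5   41.6] yang 8.7 tilt z [ 9.e-04  3.e-04 -1.e+00] q [ 0.98  0.25 -0.41  2.    0.12  0.92  0.66] F [0.2 0.2 0.5] w 87.3 g 0.0
```

>>> send_rows(
  steps=[
    [0,-1,-12,0,0,0,-1],
    [0,-1,-24,0,0,0,-1],
    [0,-1,-33,0,0,0,-1],
    [0,-1,-38,0,0,0,-1],
    [0,-1,-38,0,0,0,1],
  ],
)

```text
t: 40.25
tool_pos: [0.3846, -0.3263, 0.0044]
ee_rot: [0.652, 0.758, 0.0, 0.001]
force: [-0.1, 0.3, 0.7]
width: 0.0837
gripper_force: 0.0
```

>>> send_rows(
  steps=[
    [0,0,0,0,0,0,1],
    [0,0,0,0,0,0,1],
    [0,0,0,0,0,0,1],
    [0,0,0,0,0,0,1],
    [0,0,0,0,0,0,1],
  ],
)

```text
t: 40.75
tool_pos: [0.385, -0.3266, 0.0051]
ee_rot: [0.652, 0.758, 0.0, 0.002]
force: [0.0, 0.2, 0.0]
width: 0.0469
gripper_force: 0.0
```

>>> send_rows(
  steps=[
    [0,0,0,0,0,0,1],
    [0,0,0,0,0,0,1],
    [0,0,0,0,0,0,1],
    [0,0,0,0,0,0,1],
    [0,0,0,0,0,0,1],
  ],
)

```text
t: 41.25
tool_pos: [0.385, -0.3265, 0.005]
ee_rot: [0.652, 0.758, 0.0, 0.002]
force: [0.3, -0.1, 0.5]
width: 0.0248
gripper_force: 60.0
```

>>> send_rows(
  steps=[
    [0,0,15,0,0,0,1],
    [0,0,40,0,0,0,1],
    [0,0,75,0,0,0,1],
    [0,0,110,0,0,0,1],
    [0,0,145,0,0,0,1],
  ],
)

```text
t: 41.75
tool_pos: [0.3845, -0.3262, 0.1511]
ee_rot: [0.652, 0.758, 0.0, 0.001]
force: [0.3, -0.4, -2.2]
width: 0.0249
gripper_force: 60.0
```

```bash
python3 st.py
```

```text
t 41.75 tcp [ 384.5 -326.2  151.1] yang 8.66 tilt z [ 0.0024 -0.0014 -1.    ] q [ 1.01  0.11 -0.42  1.89  0.05  1.14  0.72] F [ 0.3 -0.4 -2.2] w 24.9 g 60.0
```

>>> send_rows(
  steps=[
    [22,20,0,0,0,0.13,1],
    [44,40,0,0,0,0.26,1],
    [66,60,0,0,0,0.39,1],
    [88,80,0,0,0,0.52,1],
    [110,100,0,0,0,0.65,1],
  ],
)

```text
t: 42.25
tool_pos: [0.4954, -0.2256, 0.1497]
ee_rot: [0.373, 0.928, 0.001, 0.001]
force: [0.3, -0.2, -0.6]
width: 0.025
gripper_force: 60.0
```

>>> send_rows(
  steps=[
    [22,20,0,0,0,0.13,1],
    [44,40,0,0,0,0.26,1],
    [66,60,0,0,0,0.39,1],
    [88,80,0,0,0,0.52,1],
    [110,100,0,0,0,0.65,1],
  ],
)

```text
t: 42.75
tool_pos: [0.6054, -0.1258, 0.1495]
ee_rot: [0.057, 0.998, 0.001, 0.001]
force: [0.3, 0.5, -2.3]
width: 0.0246
gripper_force: 60.0
```

>>> send_rows(
  steps=[
    [13,6,0,0,0,0.098,1],
    [13,6,-15,0,0,0.098,1],
    [13,6,-35,0,0,0.098,1],
    [13,6,-60,0,0,0.098,1],
    [13,6,-75,0,0,0.098,1],
  ],
)

```text
t: 43.25
tool_pos: [0.6156, -0.1216, 0.0718]
ee_rot: [0.013, 1.0, 0.001, -0.001]
force: [-0.7, 0.3, -1.6]
width: 0.0245
gripper_force: 60.0
```

```bash
python3 st.py
```

```text
t 43.25 tcp [ 615.6 -121.6   71.8] yang 88.55 tilt z [-0.0014  0.0025 -1.    ] q [ 0.66  0.5  -0.69  1.66  0.35  1.11  1.42] F [-0.7  0.3 -1.6] w 24.5 g 60.0
```

>>> send_rows(
  steps=[
    [0,0.5,-6,0,0,0,1],
    [0,0.5,-14,0,0,0,1],
    [0,0.5,-21,0,0,0,1],
    [0,0.5,-28,0,0,0,1],
    [0,0.5,-34,0,0,0,1],
  ],
)

```text
t: 43.75
tool_pos: [0.6207, -0.1184, 0.0439]
ee_rot: [0.01, 1.0, 0.002, 0.004]
force: [-1.4, 3.6, 24.7]
width: 0.0246
gripper_force: 60.0
```

>>> send_rows(
  steps=[
    [0,0,-5,0,0,0,1],
    [0,0,-10,0,0,0,1],
    [0,0,-14,0,0,0,1],
    [0,0,-18,0,0,0,1],
    [0,0,-18,0,0,0,1],
  ],
)

```text
t: 44.25
tool_pos: [0.6188, -0.1188, 0.0248]
ee_rot: [0.01, 1.0, 0.001, 0.002]
force: [-5.8, 5.6, 16.6]
width: 0.0246
gripper_force: 60.0
```

```bash
python3 st.py
```

```text
t 44.25 tcp [ 618.8 -118.8   24.8] yang 88.8 tilt z [ 0.0039  0.0028 -1.    ] q [ 0.64  0.56 -0.67  1.69  0.39  1.03  1.39] F [-5.8  5.6 16.6] w 24.6 g 60.0
```

>>> send_rows(
  steps=[
    [0,0,-1,0,0,0,1],
    [0,0,-1,0,0,0,1],
    [0,0,0,0,0,0,-0.1],
    [0,0,0,0,0,0,-0.1],
    [0,0,0,0,0,0,-0.1],
  ],
)

```text
t: 44.75
tool_pos: [0.6176, -0.1206, 0.0226]
ee_rot: [0.011, 1.0, 0.001, 0.001]
force: [0.7, -0.3, 0.4]
width: 0.0409
gripper_force: 0.0
```

>>> send_rows(
  steps=[
    [0,0,0,0,0,0,-0.1],
    [0,0,15,0,0,0,-0.1],
    [0,0,45,0,0,0,-0.1],
    [0,0,85,0,0,0,-0.1],
    [0,0,125,0,0,0,-0.1],
  ],
)

```text
t: 45.25
tool_pos: [0.6176, -0.1199, 0.1501]
ee_rot: [0.011, 1.0, 0.001, 0.001]
force: [0.5, -0.5, 0.5]
width: 0.0476
gripper_force: 0.0
```

>>> send_rows(
  steps=[
    [-30,20,0,0,0,-0.13,-0.1],
    [-60,40,0,0,0,-0.26,-0.1],
    [-95,60,0,0,0,-0.39,-0.1],
    [-130,80,0,0,0,-0.52,-0.1],
    [-165,100,0,0,0,-0.65,-0.1],
  ],
)

```text
t: 45.75
tool_pos: [0.4517, -0.0191, 0.1486]
ee_rot: [0.332, 0.943, 0.001, 0.002]
force: [0.2, 0.6, 1.5]
width: 0.0479
gripper_force: 0.0
```

>>> send_rows(
  steps=[
    [0,40,0,0,0,-0.13,-0.1],
    [0,80,0,0,0,-0.26,-0.1],
    [0,120,0,0,0,-0.39,-0.1],
    [0,150,0,0,0,-0.5,-0.1],
    [0,150,0,0,0,-0.5,-0.1],
  ],
)

```text
t: 46.25
tool_pos: [0.4525, 0.1351, 0.1493]
ee_rot: [0.553, 0.833, 0.002, 0.002]
force: [0.3, 0.6, 0.3]
width: 0.0479
gripper_force: 0.0
```

```bash
python3 st.py; python3 chk.py | grep -E "place|px"
python3 - <<'E'
from h import *
p,d,c=cam("top"); q,_,_=cam("side"); save(np.hstack([p[90:290,110:370],q[90:290,190:400]]),"end.png",s=1.7)
E
```

```text
t 46.25 tcp [452.5 135.1 149.3] yang 22.9 tilt z [ 5.e-03  6.e-04 -1.e+00] q [ 0.48  0.09 -0.89  1.95  0.08  1.14 -0.04] F [0.3 0.6 0.3] w 47.9 g 0.0
px (np.float64(255.5), np.float64(103.5)) n 726 rect [792.7 -11.5] [ 52.3 129.9] 4.8 zmax [49.8 54.4] [108  77  50]
px (np.float64(443.0), np.float64(159.0)) n 1586 rect [ 618.5 -610.6] [214.6  78.7] 0.3 zmax [62.  99.6] [28 13 36]
px (np.float64(163.0), np.float64(144.0)) n 409 rect [644.1 278.4] [ 78.3 180.9] 1.0 zmax [38.4 53.9] [117 107  95]
px (np.float64(252.5), np.float64(157.0)) n 3215 rect [610.9  -6.7] [276.  148.6] 88.8 zmax [51.6 63.1] [88 75 67]
px (np.float64(338.0), np.float64(173.0)) n 1169 rect [ 570.  -276.7] [182.3  80.6] 49.0 zmax [37.6 99.2] [83 81 83]
px (np.float64(96.0), np.float64(170.5)) n 507 rect [556.8 487. ] [70.1 70.1] 27.2 zmax [59.3 64.4] [145 146 149]
px (np.float64(403.0), np.float64(170.5)) n 462 rect [ 584.5 -481.8] [64.  62.6] 59.9 zmax [68.1 73.9] [143 142 139]
px (np.float64(133.5), np.float64(181.0)) n 64 rect [524.3 365.8] [51.1 15. ] 18.1 zmax [47.4 54.9] [119 108  94]
px (np.float64(405.5), np.float64(250.0)) n 495 rect [ 334.8 -487.1] [143.2  39.2] 6.7 zmax [32.8 42.5] [63 33 80]
px (np.float64(327.0), np.float64(274.0)) n 416 rect [ 254.7 -241.1] [ 38.7 130.3] 68.9 zmax [32.2 42.3] [37 79 42]
place 1 mid z 56.4 ends [np.float64(59.7), np.float64(58.8)]
place 2 mid z 54.8 ends [np.float64(59.3), np.float64(58.7)]
place 3 mid z 55.6 ends [np.float64(59.5), np.float64(59.2)]
place 4 mid z 55.9 ends [np.float64(59.6), np.float64(58.0)]
```

View pics/end.png

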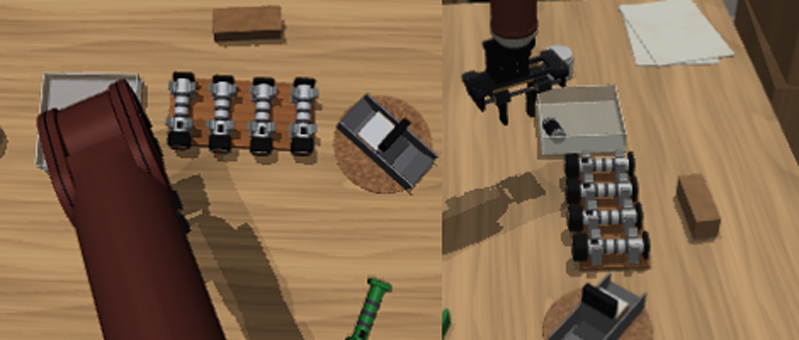

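The end picture shows all four torches home in their clips (end tops about 59 mm). The tray is centred on the mat with its matchboxes, the cell is in the tub, and the gripper is clear of everything.

```bash
python3 -c "from station import job_done; print(job_done())"
```

```text
the job is handed in; nothing more can be done
None
```

The job is handed in at about 46 s: the one battery cell is in the tub, the tray with its matchboxes is flat on the middle of the cork mat, all four torches are snapped home in their clips, and the tin, jar and carton were not touched.

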